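Free the hemmed-in load cell from its storage plate

ROBOT

A 6-joint arm with a two-finger parallel gripper is mounted at the origin on the work surface. World frame = base frame: x ahead of the robot, y to its left, z up, the work surface at z = 0. Lengths are in m, angles in rad, forces in N, time in s.
With the tool pointing down it reaches from about 0.3 to 0.875 m from the base axis. Payload 4.2 kg.
Tool frame: the origin (TCP) lies on the mounting face of the last link; the fingertips stand 173 mm ahead of it and the grasp point (between the pads) lies 155 mm ahead of it; z points along the fingers, y is the direction in which the jaws open and shut (so a half turn about z gives the same grasp; the last joint's range is limited). The gripper opens to 85 mm and grips with 20 to 120 N. Pads are 22 mm wide; open, the fingers measure 114 mm over their backs; the gripper's body (76 mm by 85 mm) begins 54 mm behind the grasp point. The pads swing forward as they close: fully open they stand 13 mm farther back than shut.
Start: joints at [1.321, 0.32, 1.565, -0, 1.257, -0.02], TCP at [0.131, 0.56, 0.405] pointing down, gripper open.
Joint ranges: [-3.11, 3.11], [-0.84, 2.01], [0.21, 2.61], [-1.34, 4.49], [0.05, 2.63], [-2.56, 2.56]. Speed limits (rad/s): [2.57, 2.57, 3.14, 3.14, 3.14, 3.14].

INTERFACE

Orientations are given as [roll, pitch, yaw] about the fixed x, y, z axes, in that order (R = Rz(yaw) Ry(pitch) Rx(roll)).
In Python, from cell import readout, imaging, hand_in gives the robot as it stands. The module is installed in compiled form; this text tells all that it offers.
- The arm moves only by the tool move_arm, never from a script. Its argument "moves" is text: rows parted by semicolons, each of 7 numbers parted by spaces: the shift along the tool's x, y, z in m, then the turn, a rotation vector about the tool's x, y, z in rad, then the gripper's target within -1 to 1 (fully open at 1, half-way at 0, shut at -1). A call has 1 to 5 rows; each row is the pose to reach, as a shift and turn from the pose measured when the call began, along the tool's axes at that moment; what a row does not reach only later rows make up. A row lasts 1/8 s, in which the tool goes at most 62.5 mm and 10.7 degrees, less where a joint would pass 70% of its speed; a pose out of reach is approached as far as the arm can. A call with a gripper value outside its range is refused whole. The fingers move at their own pace and stop on an object; the grip force is fixed at half the most. Time passes only in rows, so rows that repeat a pose let the fingers close. It gives the time, the measured TCP pose, the force and the opening at its end, in the units of the state.
- readout.observe(): the state, without advancing time (a new reading comes with each control period).
- imaging.camera(name): name is "side" or "top" or "wrist"; returns a dict with "pixels" (384x512x3 uint8, blue, green, red), "z_map" (384x512 float32, m along the optical axis (not along the pixel's ray), 0 where there is no reading), "mtx" (3x3 intrinsics, pixels), "xyz" and "attitude" of the camera in the world. Camera axes: x right, y down, z forward; pixel columns grow to the right and rows downward; lengths in m; the calibration is good to about 2 mm. The wrist camera is an equidistant fisheye: a pixel r from the principal point sees the ray r / f radians off the axis. A picture is of the moment at which its call begins.
- hand_in(): hands the job in, once; it reports no verdict.
The state is a dict: "clock": time; "q": joint angles; "joint_velocities": joint speeds; "tau": joint torques, N m; "tool_pos": TCP position; "tool_rot": TCP orientation; "wrist_force": force on the tool from outside, world axes, zero at the start; "wrist_torque": the same for the moment, N m; "grip_width": finger opening in m.
Only numpy, scipy, OpenCV 4.12 (cv2) and the standard library are available. Lean on these libraries where they do the work, as an engineer would, in place of code of your own. Each camera call takes 0.05 s, during which the arm holds its last target. There are 200 camera calls.

TASK

The low load cell in the middle of the round storage plate is hemmed in by three tall spacer columns: first stand all three columns in the grey tray, and only then lift out the load cell and set it upright on the centre of the dark round pad of the square press base. Afterwards stand each column back on the storage plate on the very spot where it stood at the start. Tip nothing over, and leave the screwdriver, the jar and the orange clip alone.

Things in the scene. Friction and masses are not known exactly. Their poses are not given: they have to be found in the camera images.
- round_col_mid (a point): Round plain steel spacer column with a wide black bore (24 mm) in its top, diameter 36 mm, 110 mm tall, 0.3 to 0.5 kg, standing on one of the three dark spots of the storage plate. Point: its centre, 55 mm above its foot; z along the column, up.
- square_col_mid (a point): Square aluminium spacer column with a small black bore (10 mm) in its top, 32 x 32 mm, 104 mm tall, 0.2 to 0.4 kg, standing on another dark spot of the storage plate. Point: its centre, 52 mm above its foot; x and y are normal to its side faces, z up. It may be put down turned any way about the vertical, as may all the columns.
- hex_col_mid (a point): Hexagonal steel spacer column with a plain top, 34 mm across flats, 39 mm across corners, 98 mm tall, 0.3 to 0.5 kg, standing on another dark spot of the storage plate. Point: its centre, 49 mm above its foot; its x axis is normal to one pair of flats (the others at 60 and 120 degrees to it), z up.
- load_cell_mid (a point): Load cell: low round steel puck, diameter 54 mm, body 36 mm high with a small dark load button (diameter 18 mm, 6 mm high) on top, 42 mm in all, 0.25 to 0.45 kg. Stands in the middle of the storage plate, button up, about 10 mm from the columns around it. Point: its centre, 21 mm above its underside; z up.
- stand: Storage plate: fixed round grey-painted plate, diameter 210 mm, 12 mm thick, with three flat dark spots (diameter 47 mm) for the columns, 56 mm from its centre and 120 degrees apart, and a flat ring mark for the load cell in its middle. At the start the three columns are shared among the spots in any order; each stands within about 3 mm of the centre of its spot. Origin: centre of its underside, on the bench; x points from its centre to one of the spots, z up.
- tray: Side tray: fixed shallow grey plastic tray, 180 mm (its x) by 240 mm (its y), 20 mm high, walls and floor 4 mm thick, empty at the start; the columns wait here, upright, anywhere on its floor. Origin: centre of its underside, on the bench; z up.
- nest (a point): Pad of the press base: flat dark disc, diameter 64 mm, in the middle of a fixed square aluminium plate 150 x 150 mm, 22 mm thick, with a bolt head (diameter 18 mm, 6 mm high) 60 mm from the centre along both sides in each corner. The load cell goes here. Point: centre of the pad's top face, 22 mm above the bench; x and y along the plate's sides, z up.
- screwdriver: Bystander: loose screwdriver lying on the bench beyond the work. Origin: on its underside.
- jar: Bystander: small closed jar, diameter 56 mm, 55 mm high, on the bench beyond the work. Origin: centre of its underside.
- clip: Bystander: orange plastic clip, 50 x 85 mm, 32 mm high, on the bench beyond the work. Origin: centre of its underside.
Not all that is in view belongs to the job. What is shaped like the part that bears square_col_mid but blue or green is not meant.

How it is judged:
By the outcome, as a careful person would: the job done as asked, in the order asked, and still so for the second after the job is handed in, with the robot touching nothing.
It also fails if it takes over 144 s, if anything falls off the work surface, if the arm or the gripper's body presses on something with over 40 N, if the wrist force passes 120 N, or if a joint passes its speed limit or range.

## Working session

There is one attempt and no reset: what is moved stays moved. The work goes in short steps, Python scripts to look and compute and a tool call to move; the robot and the scene stay as the last step left them, time stands still between calls to the robot, and variables do not carry over. Pictures are saved under pics/ and viewed, about 12 in all and at most 16, crops included, and the job is handed in when it is done.

Besides the shell and the picture viewer there is one more tool, called after "Request:" in YAML: its name, and indented under it one key for each argument. move_arm: Moves the arm, as the interface text tells. Its arguments: {"type":"object","properties":{"moves":{"type":"string"}},"required":["moves"]}

```bash
mkdir -p pics
cat > h.py <<'E'
import numpy as np, cv2
from scipy.spatial.transform import Rotation as R
from cell import readout, imaging
def cam(n,save=None):
    c=imaging.camera(n)
    if save: cv2.imwrite('pics/'+save,c['pixels'])
    return c
def rot(c):
    a=np.array(c['attitude'],float)
    return a if a.shape==(3,3) else R.from_euler('xyz',a).as_matrix() if a.size==3 else R.from_quat(a).as_matrix()
def ray(c,u,v):
    K=np.array(c['mtx']); d=np.array([(u-K[0,2])/K[0,0],(v-K[1,2])/K[1,1],1.]); return rot(c)@d
def onplane(c,u,v,z):
    d=ray(c,u,v); o=np.array(c['xyz']); return o+d*(z-o[2])/d[2]
def cloud(c):
    h,w=c['z_map'].shape; K=np.array(c['mtx']); u,v=np.meshgrid(np.arange(w),np.arange(h)); z=c['z_map']
    p=np.stack([(u-K[0,2])/K[0,0]*z,(v-K[1,2])/K[1,1]*z,z],-1)
    return p@rot(c).T+np.array(c['xyz'])
E
python3 - <<'E'
from h import *
for n in('top','side'):
    c=cam(n,n+'0.png'); print(n,c['xyz'],c['attitude'],c['mtx'])
s=readout.observe(); print(s)
E
```

```text
top [ 0.34128568 -0.09376451  1.2895416 ] [-2.95703376  0.00391978 -1.55428208] [[462.11371679   0.         253.14749137]
 [  0.         462.11371679 190.10731762]
 [  0.           0.           1.        ]]
side [0.50310725 0.76126242 0.76192598] [-2.2478355  -0.01337862 -3.02380209] [[360.3575636    0.         260.04295864]
 [  0.         360.3575636  190.878259  ]
 [  0.           0.           1.        ]]
{'clock': 0.1, 'q': array([ 1.32098988e+00,  3.20217813e-01,  1.56555995e+00, -6.07458987e-05,
        1.25739365e+00, -2.00090554e-02]), 'joint_velocities': array([-0.00212492, -0.00072825, -0.00487696, -0.00175233, -0.00184681,
        0.00063781]), 'tau': array([ 1.41705514e-03, -4.16404688e+01, -2.34704018e+01, -5.60852834e-05,
        4.88955877e-03, -6.27619556e-07]), 'tool_pos': array([0.13094817, 0.55973306, 0.40397082]), 'tool_rot': array([-3.14001305e+00,  2.61584100e-05,  2.91181405e+00]), 'wrist_force': array([-0.14161947,  0.08451371,  0.12008466]), 'wrist_torque': array([-0.00294543,  0.01960889, -0.02183673]), 'grip_width': 0.08566738209809793}
```

View pics/top0.png

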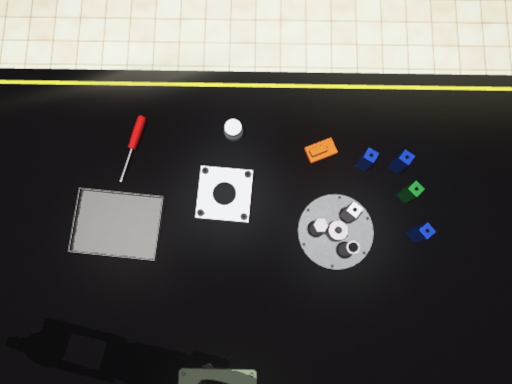

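View pics/side0.png

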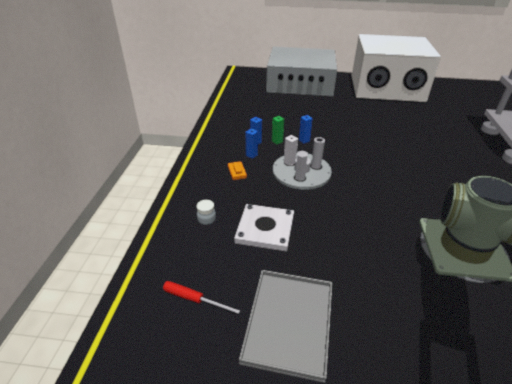

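Top view: the plate is at about (336,231), with the hex top at (320,225), the square at (354,209) and the round at (352,247). The load cell is at (338,230), the press base at (224,194) and the tray at (117,224). The blue and green square columns at (370,155), (406,157), (416,188) and (427,230) are decoys. The plain aluminium one at (354,209), with a small bore and standing on the plate, is the one meant.

Run:
```python
from h import *
c=cam('top'); P=cloud(c); im=c['pixels']
for n,u,v,z in[('hex',320,225,.11),('sq',354,209,.116),('rnd',352,247,.122),('cell',338,230,.054),('plate',336,231.5,.012),('nest',224,194,.022),('tray',117,224,.004),('jar',233,128,.055),('clip',321,150,.03)]:
    print(n,onplane(c,u,v,z).round(3),'depth',P[v if isinstance(v,int) else 231,u].round(3))
for n,(u0,u1,v0,v1),zr in[('hex',(308,331,214,236),(.1,.118)),('sq',(344,366,198,220),(.107,.125)),('rnd',(342,364,237,258),(.112,.13)),('cell',(326,350,218,242),(.035,.06)),('plate',(290,380,188,275),(.002,.022)),('tray',(60,170,180,265),(.012,.03)),('nest',(190,258,160,226),(.015,.03))]:
    p=P[v0:v1,u0:u1].reshape(-1,3); p=p[(p[:,2]>zr[0])&(p[:,2]<zr[1])]
    r=cv2.minAreaRect((p[:,:2]*1000).astype(np.float32)); print(n,len(p),p.mean(0).round(4),'rect',np.round(r[0],1),np.round(r[1],1),round(r[2],1))
cr=im[185:280,285:440]
cv2.imwrite('pics/crop1.png',cv2.resize(cr,None,fx=5,fy=5,interpolation=cv2.INTER_CUBIC))
cam('wrist','w0.png')
```

```text
hex [ 0.473 -0.258  0.11 ] depth [ 0.474 -0.258  0.107]
sq [ 0.515 -0.345  0.116] depth [ 0.515 -0.345  0.115]
rnd [ 0.418 -0.336  0.122] depth [ 0.418 -0.337  0.12 ]
cell [ 0.467 -0.314  0.054] depth [ 0.467 -0.314  0.055]
plate [ 0.467 -0.316  0.012] depth [ 0.464 -0.309  0.051]
nest [ 0.565 -0.004  0.022] depth [ 0.566 -0.004  0.022]
tray [0.479 0.294 0.004] depth [0.479 0.295 0.002]
jar [ 0.747 -0.026  0.055] depth [ 0.745 -0.026  0.06 ]
clip [ 0.694 -0.274  0.03 ] depth [ 0.693 -0.274  0.034]
hex 163 [ 0.4723 -0.2598  0.1096] rect [ 473.  -259.8] [34.  36.2] 57.8
sq 164 [ 0.5131 -0.3461  0.1155] rect [ 513.3 -346.4] [31.9 32.6] 51.4
rnd 168 [ 0.417  -0.3379  0.1214] rect [ 416.6 -338.8] [35.9 32.6] 89.9
cell 335 [ 0.4672 -0.3156  0.0477] rect [ 468.9 -321.3] [52.4 64.8] 18.5
plate 4019 [ 0.4652 -0.3099  0.0105] rect [ 471.  -315.1] [241.7 252.5] 0.4
tray 581 [0.4817 0.2967 0.0192] rect [495.3 290.7] [242.5 214. ] 85.1
nest 2808 [ 0.5657 -0.0047  0.0223] rect [567.3  -4.8] [149.7 150.9] 85.8
```

View pics/crop1.png

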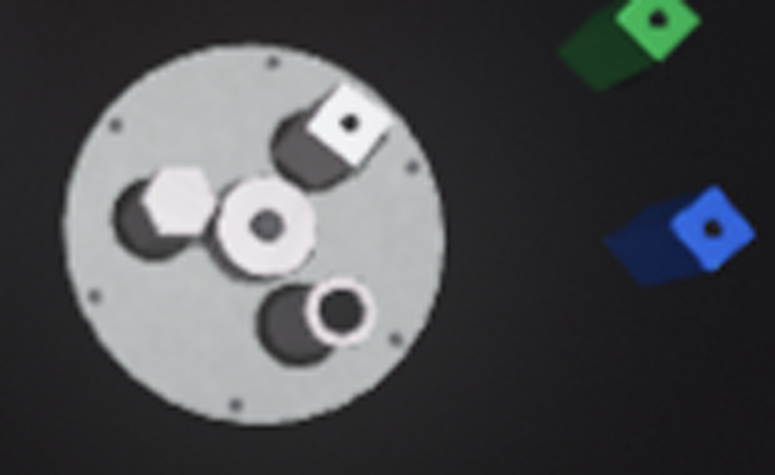

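The crop confirms it: the bare-aluminium square with the small bore stands on the plate at crop (350,122), and the coloured ones stand off it. The hex is at crop (180,203), the round with the wide bore at (341,312) and the cell at (267,227). All three columns are 56 mm from the centre and 120° apart, as described. I'll move over the plate by way of (0.45, 0.25).

```bash
cat > go.py <<'E'
import sys; from h import *
# go.py x y z yawdeg [x y z yawdeg ...] : shifts from pose predicted (first from measured)
s=readout.observe(); p=np.array(s['tool_pos']); Rm=R.from_euler('xyz',s['tool_rot'])
print('now',p.round(4),np.degrees(s['tool_rot']).round(2),'F',s['wrist_force'].round(1),'w',round(s['grip_width'],4),'t',s['clock'])
a=list(map(float,sys.argv[1:]))
for i in range(0,len(a),4):
    t=np.array(a[i:i+3]); Rt=R.from_euler('xyz',[180,0,a[i+3]],degrees=True)
    print('shift',(Rm.inv().apply(t-p)).round(4),'turn',(Rm.inv()*Rt).as_rotvec().round(3)); p,Rm=t,Rt
E
python3 go.py .45 .25 .404 125  .467 -.315 .404 84
```

```text
now [0.131  0.5598 0.4042] [-179.94   -0.    166.83] F [0.2 0.7 0.5] w 0.0854 t 0.2
shift [-0.3812 -0.229   0.0004] turn [-0.001  0.     0.73 ]
shift [-0.4726 -0.3101 -0.    ] turn [ 0.    -0.     0.716]
```

Request:
move_arm:
  moves: "-0.381 -0.229 0 0 0 0.73 1;-0.381 -0.229 0 0 0 0.73 1;-0.381 -0.229 0 0 0 0.73 1;-0.381 -0.229 0 0 0 0.73 1;-0.381 -0.229 0 0 0 0.73 1"

```text
clock: 0.82
tool_pos: [0.3562, 0.3405, 0.4046]
tool_rot: [-3.141, 0.001, 2.181]
wrist_force: [0.3, 0.4, -0.8]
grip_width: 0.0854
```

```bash
python3 go.py .467 -.315 .404 84
```

```text
now [0.3562 0.3405 0.4046] [-1.7998e+02  3.0000e-02  1.2497e+02] F [ 0.3  0.4 -0.8] w 0.0854 t 0.825
shift [-0.6007 -0.2849  0.001 ] turn [-0.     0.001  0.715]
```

Request:
move_arm:
  moves: "-0.601 -0.285 0 0 0 0.715 1;-0.601 -0.285 0 0 0 0.715 1;-0.601 -0.285 0 0 0 0.715 1;-0.601 -0.285 0 0 0 0.715 1;-0.601 -0.285 0 0 0 0.715 1"

```text
clock: 1.45
tool_pos: [0.4074, 0.0321, 0.405]
tool_rot: [3.141, 0.001, 1.466]
wrist_force: [2.1, 0.1, 0.1]
grip_width: 0.0854
```

```bash
python3 go.py .467 -.315 .404 84
```

```text
now [0.4074 0.0321 0.405 ] [1.7994e+02 3.0000e-02 8.3970e+01] F [2.1 0.1 0.1] w 0.0854 t 1.45
shift [-0.3389  0.0957  0.0012] turn [ 0.001  0.001 -0.   ]
```

Request:
move_arm:
  moves: "-0.339 0.096 0 0 0 0 1;-0.339 0.096 0 0 0 0 1;-0.339 0.096 0 0 0 0 1;-0.339 0.096 0 0 0 0 1;-0.339 0.096 0 0 0 0 1"

```text
clock: 2.08
tool_pos: [0.4601, -0.2762, 0.4051]
tool_rot: [3.14, 0.0, 1.465]
wrist_force: [0.5, 0.9, -0.0]
grip_width: 0.0855
```

Request:
move_arm:
  moves: "-0.037 0.011 0 0 0 0 1;-0.037 0.011 0 0 0 0 1"

```text
clock: 2.33
tool_pos: [0.4673, -0.3167, 0.4043]
tool_rot: [3.141, 0.0, 1.462]
wrist_force: [-0.3, 1.1, -0.6]
grip_width: 0.0854
```

Run:
```python
from h import *
s=readout.observe();print(s['tool_pos'],np.degrees(s['tool_rot']))
c=cam('wrist','w1.png');print(c['xyz'],c['attitude'],c['mtx'])
```

```text
[ 0.4672642  -0.31671968  0.40428797] [1.79957303e+02 1.79983074e-02 8.37403095e+01]
[ 0.47559568 -0.2440282   0.37431922] [ 2.84950800e+00 -1.47653969e-03 -1.09603189e-01] [[297.31863964   0.         261.68820561]
 [  0.         297.31863964 193.02477215]
 [  0.           0.           1.        ]]
```

View pics/w1.png

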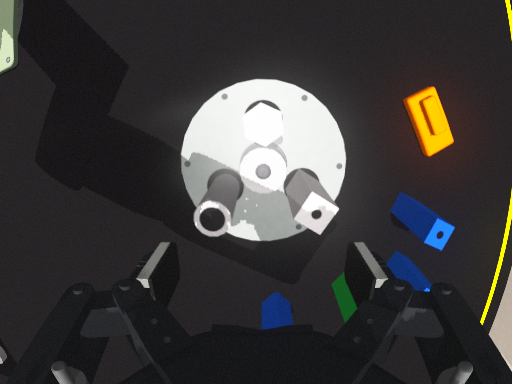

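The wrist view shows the hex top at (264,125), the round at (213,218), the square at (316,213) and the cell at (263,171). Next I refine the centres and angles by backprojecting the wrist depth through the fisheye model.

```bash
cat >> h.py <<'E'
def wcloud(c):
    h,w=c['z_map'].shape; K=np.array(c['mtx']); u,v=np.meshgrid(np.arange(w),np.arange(h))
    x=u-K[0,2]; y=v-K[1,2]; r=np.hypot(x,y)+1e-9; t=np.tan(r/K[0,0]); z=c['z_map']
    return np.stack([x/r*t*z,y/r*t*z,z],-1)@rot(c).T+np.array(c['xyz'])
def tops(P,items,rad=.035):
    for n,xy,z,dz in items:
        d=np.hypot(P[...,0]-xy[0],P[...,1]-xy[1]); m=(d<rad)&(abs(P[...,2]-z)<dz)&(P[...,2]>0)
        if m.sum()<20: print(n,'none',m.sum()); continue
        k,l,st,_=cv2.connectedComponentsWithStats(m.astype(np.uint8)); i=1+st[1:,4].argmax()
        p=P[l==i]; r=cv2.minAreaRect((p[:,:2]*1000).astype(np.float32)); cc,rr=cv2.minEnclosingCircle((p[:,:2]*1000).astype(np.float32))
        print(n,st[i,4],'mean',p.mean(0).round(4),'rect',np.round(r[0],1),np.round(r[1],1),round(r[2],1),'circ',np.round(cc,1),round(rr,1))
E
python3 - <<'E'
from h import *
c=cam('wrist'); P=wcloud(c)
tops(P,[('hex',(.473,-.259),.110,.006),('sq',(.513,-.346),.116,.006),('rnd',(.417,-.338),.122,.006),('cell',(.467,-.315),.048,.005),('button',(.467,-.315),.054,.003)])
# plate centre from outer rim
m=(abs(P[...,2]-.012)<.005)&(np.hypot(P[...,0]-.467,P[...,1]+.315)<.13); p=(P[m][:,:2]*1000).astype(np.float32)
cc,rr=cv2.minEnclosingCircle(p); print('plate',cc,rr)
# hex contour & dark spots
g=cv2.cvtColor(c['pixels'],cv2.COLOR_BGR2GRAY)
m=((np.hypot(P[...,0]-.473,P[...,1]+.259)<.03)&(abs(P[...,2]-.11)<.006)).astype(np.uint8)
ct=max(cv2.findContours(m,0,2)[0],key=cv2.contourArea)[:,0]; q=P[ct[:,1],ct[:,0],:2]
hull=cv2.convexHull((q*1000).astype(np.float32))[:,0]
for a in range(0,180,5):
    n=np.array([np.cos(np.radians(a)),np.sin(np.radians(a))]); e=hull@n; print(a,round(float(np.ptp(e)),1),end=' | ')
E
```

```text
hex 1271 mean [ 0.4752 -0.2607  0.1111] rect [ 475.1 -260.8] [34.  38.1] 59.9 circ [ 475.  -260.5] 19.5
sq 1149 mean [ 0.5154 -0.3459  0.1165] rect [ 516. -347.] [32.7 32.9] 51.2 circ [ 515.6 -347.8] 22.1
rnd 1141 mean [ 0.4203 -0.338   0.1225] rect [ 419.8 -339. ] [36.1 34.5] 84.9 circ [ 419.3 -339.2] 18.4
cell 1596 mean [ 0.4695 -0.3154  0.049 ] rect [ 469.5 -316. ] [52.7 53. ] 81.0 circ [ 469.5 -316.5] 27.1
button 190 mean [ 0.4694 -0.3163  0.0541] rect [ 469.5 -316.6] [16.3 16.8] 86.6 circ [ 469.2 -316.8] 8.9
plate (470.30401611328125, -315.6460876464844) 104.98416900634766
0 34.5 | 5 35.6 | 10 36.9 | 15 37.8 | 20 38.5 | 25 38.9 | 30 39.0 | 35 38.8 | 40 38.3 | 45 37.5 | 50 36.4 | 55 35.1 | 60 34.1 | 65 35.5 | 70 36.7 | 75 37.6 | 80 38.2 | 85 38.5 | 90 38.7 | 95 38.6 | 100 38.3 | 105 37.7 | 110 36.7 | 115 35.5 | 120 34.1 | 125 34.9 | 130 36.1 | 135 37.0 | 140 37.7 | 145 38.0 | 150 38.1 | 155 37.9 | 160 37.4 | 165 36.6 | 170 35.6 | 175 34.4 |
```

```bash
python3 go.py .474 -.2605 .404 89 .474 -.2605 .237 89
```

```text
now [ 0.4669 -0.3141  0.4046] [ 1.7999e+02 -5.0000e-02  8.3890e+01] F [-0.5 -0.1 -0. ] w 0.0853 t 2.425
shift [0.0541 0.0013 0.0007] turn [ 0.    -0.001 -0.089]
shift [ 0.    -0.     0.167] turn [0. 0. 0.]
```

Request:
move_arm:
  moves: "0.03 0.001 0 0 0 -0.05 1;0.054 0.001 0 0 0 -0.089 1;0.054 0.001 0 0 0 -0.089 1;0.054 0.001 0 0 0 -0.089 1"

```text
clock: 2.92
tool_pos: [0.4736, -0.26, 0.405]
tool_rot: [3.141, -0.0, 1.554]
wrist_force: [0.5, 0.2, 0.5]
grip_width: 0.0856
```

```bash
python3 go.py .474 -.2605 .237 89
python3 - <<'E'
from h import *
c=cam('wrist'); P=wcloud(c)
tops(P,[('hex',(.473,-.259),.110,.006),('sq',(.513,-.346),.116,.006),('rnd',(.417,-.338),.122,.006),('cell',(.467,-.315),.048,.005)])
E
```

```text
now [ 0.4736 -0.26    0.405 ] [ 1.7997e+02 -1.0000e-02  8.9040e+01] F [0.5 0.2 0.5] w 0.0856 t 2.925
shift [-0.0005  0.0003  0.168 ] turn [ 0.001 -0.     0.001]
hex 1182 mean [ 0.4751 -0.2601  0.111 ] rect [ 474.9 -260.9] [34.2 38.5] 60.2 circ [ 475.1 -260.9] 19.5
sq 926 mean [ 0.5155 -0.3451  0.1164] rect [ 515.7 -346.8] [32.6 33.1] 51.6 circ [ 515.9 -346.6] 22.0
rnd 938 mean [ 0.4203 -0.3373  0.1224] rect [ 419.6 -338.7] [35.5 35.2] 19.0 circ [ 419.8 -339.4] 18.6
cell 1196 mean [ 0.4688 -0.3176  0.0487] rect [ 469.1 -318.4] [47.7 53.5] 82.7 circ [ 469.4 -315.9] 27.0
```

Request:
move_arm:
  moves: "0 0 0.04 0 0 0 1;0 0 0.08 0 0 0 1;0 0 0.12 0 0 0 1;-0.0005 0 0.15 0 0 0 1;-0.0005 0 0.168 0 0 0 1"

```text
clock: 3.6
tool_pos: [0.4732, -0.2613, 0.2351]
tool_rot: [-3.14, -0.001, 1.552]
wrist_force: [0.6, -0.4, 0.6]
grip_width: 0.0853
```

Request:
move_arm:
  moves: "0 0 0.001 0 0 0 -1;0 0 0.001 0 0 0 -1;0 0 0.001 0 0 0 -1;0 0 0.001 0 0 0 -1;0 0 0.001 0 0 0 -1"

```text
clock: 4.22
tool_pos: [0.4736, -0.2616, 0.2353]
tool_rot: [3.141, 0.0, 1.552]
wrist_force: [0.6, -0.6, 5.5]
grip_width: 0.0332
```

```bash
python3 go.py .474 -.2605 .237 89
python3 - <<'E'
from h import *
c=cam('wrist','w2.png'); P=wcloud(c)
tops(P,[('hex',(.473,-.259),.110,.006)],.022)
c=cam('top'); P=cloud(c)
tops(P,[('hex',(.473,-.259),.110,.006),('sq',(.513,-.346),.116,.006),('rnd',(.417,-.338),.122,.006)])
E
```

```text
now [ 0.4736 -0.2616  0.2353] [179.96   0.    88.95] F [ 0.6 -0.6  5.5] w 0.0332 t 4.225
shift [ 0.0011  0.0004 -0.0017] turn [ 0.001  0.    -0.001]
hex 5889 mean [ 0.4738 -0.2569  0.1106] rect [ 474.6 -258.5] [39.6 35.4] 10.1 circ [ 473.  -258.1] 21.6
hex none 0
sq none 0
rnd none 0
```

View pics/w2.png

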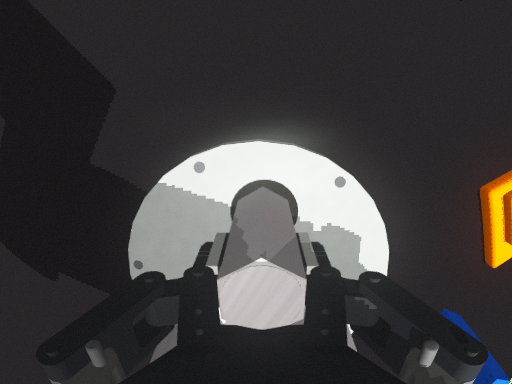

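Gripped at 33 mm, in agreement with the hex's 34 mm across flats. I lift and carry it to the tray at (0.48, 0.37).

Request:
move_arm:
  moves: "0 0 -0.02 0 0 0 -1;0 0 -0.05 0 0 0 -1;0 0 -0.09 0 0 0 -1;0 0 -0.13 0 0 0 -1;0.01 0 -0.14 0 0 0 -1"

```text
clock: 4.95
tool_pos: [0.4739, -0.2516, 0.3769]
tool_rot: [3.138, 0.002, 1.552]
wrist_force: [0.3, -0.2, -4.0]
grip_width: 0.0336
```

Request:
move_arm:
  moves: "0.03 0 0 0 0 0 -1;0.075 0 0 0 0 0 -1;0.125 -0.001 0 0 0 0 -1;0.175 -0.001 0 0 0 0 -1;0.225 -0.002 0 0 0 0 -1"

```text
clock: 5.58
tool_pos: [0.4751, -0.0245, 0.3744]
tool_rot: [-3.141, 0.001, 1.552]
wrist_force: [0.3, -0.1, -3.4]
grip_width: 0.0332
```

Request:
move_arm:
  moves: "0.05 0 0 0 0 0 -1;0.10 0 0 0 0 0 -1;0.15 -0.001 0 0 0 0 -1;0.20 -0.001 0 0 0 0 -1;0.24 -0.002 0 0 0 0 -1"

```text
clock: 6.2
tool_pos: [0.4764, 0.2176, 0.3718]
tool_rot: [-3.137, 0.003, 1.553]
wrist_force: [0.5, -0.6, -3.7]
grip_width: 0.0332
```

```bash
python3 go.py .48 .37 .375 89 .48 .37 .2273 89
```

```text
now [0.4764 0.2176 0.3718] [-1.7974e+02  1.5000e-01  8.8980e+01] F [ 0.5 -0.6 -3.7] w 0.0332 t 6.2
shift [ 0.1524  0.0008 -0.0036] turn [-0.005  0.003 -0.   ]
shift [ 0.     -0.      0.1477] turn [0. 0. 0.]
```

Request:
move_arm:
  moves: "0.04 0 0 0 0 0 -1;0.09 0 0 0 0 0 -1;0.13 0 -0.003 -0.005 0.003 0 -1;0.152 0.001 -0.003 -0.005 0.003 0 -1;0.152 0.001 -0.003 -0.005 0.003 0 -1"

```text
clock: 6.82
tool_pos: [0.4796, 0.3705, 0.3726]
tool_rot: [-3.14, 0.002, 1.555]
wrist_force: [0.9, -0.7, -3.2]
grip_width: 0.0331
```

Request:
move_arm:
  moves: "0 0 0.03 0 0 0 -1;0 0 0.07 0 0 0 -1;0 0 0.11 0 0 0 -1;0 0 0.13 0 0 0 -1;0 0 0.135 0 0 0 -1"

```text
clock: 7.45
tool_pos: [0.4788, 0.3686, 0.2356]
tool_rot: [-3.136, 0.005, 1.554]
wrist_force: [-0.2, -0.7, -3.7]
grip_width: 0.0333
```

```bash
python3 go.py .48 .37 .2273 89
python3 - <<'E'
from h import *
c=cam('side','s1.png')
c=cam('wrist','w3.png'); P=wcloud(c); m=(P[...,2]<.04)&(P[...,2]>-.02)&(np.hypot(P[...,0]-.48,P[...,1]-.37)<.07); print(np.percentile(P[m][:,2],[10,30,50,70,90]))
E
```

```text
now [0.4788 0.3686 0.2356] [-179.66    0.31   89.02] F [-0.2 -0.7 -3.7] w 0.0333 t 7.45
shift [0.0014 0.0012 0.0083] turn [-0.006  0.005  0.   ]
[0.00071303 0.00401462 0.00468751 0.0051928  0.01401548]
```

View pics/s1.png

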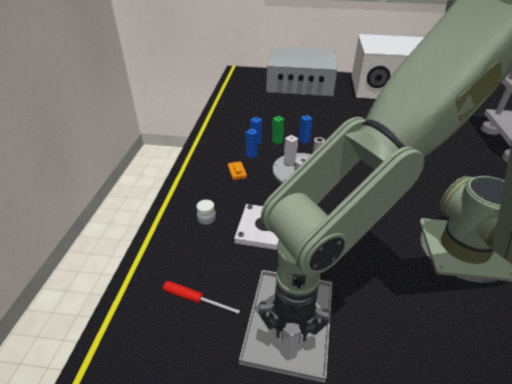

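The column hangs upright over the tray floor at about (290,345), clear of the walls. I lower it gently, correct the small tilt and release.

Request:
move_arm:
  moves: "0 0 0.004 -0.006 0.005 0 -1;0 0 0.007 -0.006 0.005 0 -1;0 0 0.008 -0.006 0.005 0 -1;0 0 0.0085 -0.006 0.005 0 -1"

```text
clock: 8.05
tool_pos: [0.4794, 0.3695, 0.229]
tool_rot: [3.138, -0.002, 1.554]
wrist_force: [-0.5, -0.4, -4.0]
grip_width: 0.0335
```

Request:
move_arm:
  moves: "0 0 0.0015 0.003 0 0 -1;0 0 0.002 0.003 0 0 -1;0 0 0.0025 0.003 0 0 -1"

```text
clock: 8.43
tool_pos: [0.4794, 0.3696, 0.2273]
tool_rot: [3.141, -0.003, 1.554]
wrist_force: [-2.1, -1.1, 4.5]
grip_width: 0.0335
```

Contact shows in the force: −4 N has become +4.5 N at the expected z of 0.2273. Release and retreat.

Request:
move_arm:
  moves: "0 0 0 0 0 0 0;0 0 0 0 0 0 1;0 0 0 0 0 0 1;0 0 0 0 0 0 1;0 0 -0.03 0 0 0 1"

```text
clock: 9.05
tool_pos: [0.4787, 0.369, 0.2553]
tool_rot: [-3.138, 0.001, 1.554]
wrist_force: [0.2, 1.2, 0.7]
grip_width: 0.0855
```

Request:
move_arm:
  moves: "0 0 -0.05 0 0 0 1;0 0 -0.1 0 0 0 1;0 0 -0.13 0 0 0 1;-0.05 0 -0.14 0 0 0 1;-0.1 0 -0.14 0 0 0 1"

```text
clock: 9.68
tool_pos: [0.4776, 0.2684, 0.3965]
tool_rot: [-3.14, -0.0, 1.556]
wrist_force: [1.2, -0.7, -0.2]
grip_width: 0.0853
```

```bash
python3 - <<'E'
from h import *
c=cam('wrist'); P=wcloud(c); tops(P,[('hex',(.479,.37),.102,.006)])
E
python3 go.py .515 -.346 .395 141.4
```

```text
hex 1298 mean [0.4807 0.371  0.1031] rect [480.8 371.4] [37.9 34.1] 88.7 circ [480.7 371. ] 19.4
now [0.4767 0.2634 0.396 ] [-179.76    0.35   88.96] F [-1.8 -4.8 -0.7] w 0.0851 t 9.725
shift [-0.6086  0.0493  0.0045] turn [-0.007  0.004 -0.915]
```

The hex stands in the tray at (0.481, 0.371). The wrist camera reads about 1.4 mm high in x against the jaws, so I'll allow for that. Next is the square.

Request:
move_arm:
  moves: "-0.05 0.004 0 0 0 -0.1 1;-0.11 0.009 0 0 0 -0.25 1;-0.17 0.014 0 0 0 -0.4 1;-0.23 0.019 0 0 0 -0.55 1;-0.29 0.024 0.001 -0.005 0.004 -0.7 1"

```text
clock: 10.35
tool_pos: [0.4954, -0.0287, 0.3968]
tool_rot: [-3.141, 0.0, 2.258]
wrist_force: [0.9, 0.4, 0.3]
grip_width: 0.0858
```

```bash
python3 go.py .514 -.3465 .395 141.4
```

```text
now [ 0.4954 -0.0287  0.3968] [-1.7998e+02  2.0000e-02  1.2935e+02] F [0.9 0.4 0.3] w 0.0858 t 10.35
shift [-0.2575 -0.1871  0.002 ] turn [-0.    0.   -0.21]
```

Request:
move_arm:
  moves: "-0.05 -0.036 0 0 0 -0.05 1;-0.1 -0.073 0 0 0 -0.1 1;-0.15 -0.109 0 0 0 -0.15 1;-0.2 -0.145 0 0 0 -0.21 1;-0.245 -0.178 0 0 0 -0.21 1"

```text
clock: 10.98
tool_pos: [0.513, -0.3332, 0.3969]
tool_rot: [-3.141, 0.001, 2.467]
wrist_force: [1.0, 0.4, -0.7]
grip_width: 0.0851
```

```bash
python3 go.py .514 -.3465 .395 141.4
python3 - <<'E'
from h import *
c=cam('wrist'); P=wcloud(c)
tops(P,[('sq',(.513,-.346),.116,.006),('rnd',(.417,-.338),.122,.006),('cell',(.467,-.315),.048,.005)])
E
```

```text
now [ 0.513  -0.3332  0.3969] [-1.7999e+02  3.0000e-02  1.4136e+02] F [ 1.   0.4 -0.7] w 0.0851 t 10.975
shift [-0.0091 -0.0097  0.0019] turn [-0.     0.001 -0.001]
sq 1260 mean [ 0.515  -0.3466  0.1167] rect [ 515.6 -347.3] [32.  31.3] 51.8 circ [ 515.5 -347.5] 21.7
rnd 1394 mean [ 0.4202 -0.3387  0.1228] rect [ 419.5 -339.6] [35.5 34.6] 48.8 circ [ 419.6 -339.3] 18.1
cell 1765 mean [ 0.4695 -0.316   0.049 ] rect [ 469.7 -316.1] [52.6 52.7] 81.4 circ [ 469.8 -316.3] 27.2
```

Request:
move_arm:
  moves: "-0.009 -0.0095 0 0 0 0 1;-0.009 -0.0095 0.03 0 0 0 1;-0.009 -0.0095 0.07 0 0 0 1;-0.009 -0.0095 0.11 0 0 0 1;-0.009 -0.0095 0.14 0 0 0 1"

```text
clock: 11.65
tool_pos: [0.5142, -0.3521, 0.2548]
tool_rot: [-3.136, 0.004, 2.465]
wrist_force: [0.3, 0.1, 1.1]
grip_width: 0.0857
```

```bash
python3 go.py .514 -.347 .237 141.4
```

```text
now [ 0.5142 -0.3521  0.2548] [-179.71    0.2   141.22] F [0.3 0.1 1.1] w 0.0857 t 11.65
shift [0.0034 0.0039 0.0177] turn [-0.005  0.004 -0.003]
```

Request:
move_arm:
  moves: "0.0034 0.004 0.008 -0.005 0.004 -0.003 1;0.0034 0.004 0.017 -0.005 0.004 -0.003 1;0.0034 0.004 0.018 -0.005 0.004 -0.003 1"

```text
clock: 12.02
tool_pos: [0.5144, -0.3468, 0.2372]
tool_rot: [-3.141, 0.001, 2.468]
wrist_force: [0.2, -1.0, 0.8]
grip_width: 0.0852
```

```bash
python3 go.py .514 -.347 .237 141.4
```

```text
now [ 0.5144 -0.3468  0.2372] [-1.7999e+02  3.0000e-02  1.4143e+02] F [ 0.2 -1.   0.8] w 0.0852 t 12.025
shift [ 0.0002 -0.0004  0.0002] turn [-0.     0.001  0.   ]
```

Request:
move_arm:
  moves: "0 0 0 0 0 0 -1;0 0 0 0 0 0 -1;0 0 0 0 0 0 -1;0 0 0 0 0 0 -1;0 0 0 0 0 0 -1"

```text
clock: 12.65
tool_pos: [0.5146, -0.3469, 0.2379]
tool_rot: [3.142, 0.002, 2.468]
wrist_force: [-0.2, 1.0, 4.3]
grip_width: 0.0312
```

Request:
move_arm:
  moves: "0 0 -0.02 0 0 0 -1;0 0 -0.05 0 0 0 -1;0 0 -0.09 0 0 0 -1;0 0 -0.13 0 0 0 -1;0 0 -0.14 0 0 0 -1"

```text
clock: 13.28
tool_pos: [0.5145, -0.3469, 0.3798]
tool_rot: [3.141, 0.006, 2.468]
wrist_force: [0.2, -0.0, -3.3]
grip_width: 0.0312
```

```bash
python3 go.py .48 .295 .375 141.4
```

```text
now [ 0.5145 -0.3469  0.3798] [179.99   0.32 141.42] F [ 0.2 -0.  -3.3] w 0.0312 t 13.275
shift [0.4273 0.4803 0.0024] turn [0.    0.006 0.   ]
```

Request:
move_arm:
  moves: "0.02 0.024 0 0 0 0 -1;0.05 0.06 0 0 0 0 -1;0.083 0.099 0 0 0 0 -1;0.115 0.138 0 0 0 0 -1;0.147 0.176 0 0 0 0 -1"

```text
clock: 13.9
tool_pos: [0.5086, -0.1161, 0.3767]
tool_rot: [-3.14, 0.002, 2.468]
wrist_force: [0.3, -0.2, -2.3]
grip_width: 0.0314
```

Request:
move_arm:
  moves: "0.032 0.038 0 0 0 0 -1;0.064 0.077 0 0 0 0 -1;0.096 0.115 0 0 0 0 -1;0.128 0.153 0 0 0 0 -1;0.154 0.184 0 0 0 0 -1"

```text
clock: 14.52
tool_pos: [0.5023, 0.1255, 0.374]
tool_rot: [-3.137, -0.001, 2.469]
wrist_force: [-0.4, -0.3, -3.2]
grip_width: 0.0316
```

```bash
python3 go.py .50 .285 .375 141.4
```

```text
now [0.5023 0.1255 0.374 ] [-1.7974e+02 -3.0000e-02  1.4145e+02] F [-0.4 -0.3 -3.2] w 0.0316 t 14.525
shift [ 0.1012  0.1233 -0.0015] turn [-0.004 -0.001  0.001]
```

Request:
move_arm:
  moves: "0.032 0.039 0 0 0 0 -1;0.064 0.078 0 -0.004 0 0 -1;0.09 0.11 0 -0.004 0 0 -1;0.101 0.123 0 -0.004 0 0 -1;0.101 0.123 0 -0.004 0 0 -1"

```text
clock: 15.15
tool_pos: [0.4996, 0.285, 0.3719]
tool_rot: [-3.138, -0.001, 2.47]
wrist_force: [-0.0, -0.7, -2.5]
grip_width: 0.0312
```

Request:
move_arm:
  moves: "0 0 0.03 0 0 0 -1;0 0 0.07 0 0 0 -1;0 0 0.11 0 0 0 -1;0 0 0.13 0 0 0 -1;0 0 0.136 0 0 0 -1"

```text
clock: 15.78
tool_pos: [0.4989, 0.2829, 0.2343]
tool_rot: [-3.134, -0.002, 2.469]
wrist_force: [-0.6, -0.9, -2.3]
grip_width: 0.0312
```

```bash
python3 go.py .50 .285 .23 141.4
```

```text
now [0.4989 0.2829 0.2343] [-1.7956e+02 -1.3000e-01  1.4146e+02] F [-0.6 -0.9 -2.3] w 0.0312 t 15.775
shift [0.0005 0.0024 0.0043] turn [-0.008 -0.002  0.001]
```

Request:
move_arm:
  moves: "0 0.001 0.002 -0.008 -0.002 0 -1;0 0.001 0.003 -0.008 -0.002 0 -1;0 0.001 0.004 -0.008 -0.002 0 -1;0 0.001 0.005 -0.008 -0.002 0 -1;0 0.001 0.006 -0.008 -0.002 0 -1"

```text
clock: 16.4
tool_pos: [0.4996, 0.2838, 0.2299]
tool_rot: [3.14, 0.0, 2.469]
wrist_force: [-2.6, -1.3, 11.1]
grip_width: 0.0314
```

Contact at the expected height. Release and go for the round column.

Request:
move_arm:
  moves: "0 0 -0.001 0 0 0 0;0 0 -0.001 0 0 0 1;0 0 -0.001 0 0 0 1;0 0 -0.001 0 0 0 1;0 0 -0.03 0 0 0 1"

```text
clock: 17.02
tool_pos: [0.4989, 0.2834, 0.258]
tool_rot: [-3.138, -0.002, 2.469]
wrist_force: [-0.2, 0.2, 0.3]
grip_width: 0.0852
```

Request:
move_arm:
  moves: "0 0 -0.04 0 0 0 1;0 0 -0.08 0 0 0 1;0 0 -0.12 0 0 0 1;0 0 -0.15 0 0 0 1;0 0 -0.16 0 0 0 1"

```text
clock: 17.65
tool_pos: [0.4996, 0.2837, 0.4199]
tool_rot: [-3.141, -0.001, 2.469]
wrist_force: [-0.7, -1.7, 0.1]
grip_width: 0.0854
```

```bash
python3 - <<'E'
from h import *
c=cam('wrist'); P=wcloud(c); tops(P,[('hex',(.479,.37),.102,.006),('sq',(.50,.284),.108,.006)])
E
python3 go.py .418 -.339 .405 25; python3 go.py .45 0 .405 90 .418 -.339 .405 25
```

```text
hex 1049 mean [0.4803 0.3709 0.1031] rect [480.6 371.3] [38.5 33.7] 29.5 circ [480.6 371.3] 19.2
sq 1041 mean [0.5005 0.284  0.1088] rect [500.7 283.3] [31.4 31.6] 52.1 circ [500.9 283.5] 21.9
now [0.4997 0.2837 0.4199] [-1.7996e+02 -4.0000e-02  1.4147e+02] F [0.3 0.4 0.1] w 0.0853 t 17.7
shift [-0.324  -0.538   0.0151] turn [-1.000e-03  0.000e+00  2.033e+00]
now [0.4997 0.2837 0.4199] [-1.7996e+02 -4.0000e-02  1.4147e+02] F [0.3 0.4 0.1] w 0.0853 t 17.7
shift [-0.1379 -0.2529  0.015 ] turn [-0.001 -0.     0.898]
shift [-0.339 -0.032 -0.   ] turn [ 0.    -0.     1.134]
```

Hex and square both stand in the tray.

Request:
move_arm:
  moves: "-0.028 -0.05 0 0 0 0.15 1;-0.055 -0.1 0 0 0 0.33 1;-0.083 -0.152 0.005 0 0 0.51 1;-0.11 -0.202 0.01 0 0 0.7 1;-0.138 -0.253 0.015 0 0 0.88 1"

```text
clock: 18.32
tool_pos: [0.4491, -0.0017, 0.4034]
tool_rot: [-3.138, 0.0, 1.584]
wrist_force: [0.3, 0.1, 0.5]
grip_width: 0.0852
```

```bash
python3 go.py .418 -.339 .405 25
```

```text
now [ 0.4491 -0.0017  0.4034] [-1.798e+02  1.000e-02  9.074e+01] F [0.3 0.1 0.5] w 0.0852 t 18.325
shift [-0.3368 -0.0354 -0.0015] turn [-0.003  0.002  1.147]
```

Request:
move_arm:
  moves: "-0.055 -0.006 0 0 0 0.18 1;-0.11 -0.012 0 0 0 0.36 1;-0.165 -0.018 0 0 0 0.54 1;-0.22 -0.024 0 0 0 0.72 1;-0.275 -0.029 0 0 0 0.9 1"

```text
clock: 18.95
tool_pos: [0.4229, -0.2788, 0.4019]
tool_rot: [-3.137, 0.003, 0.677]
wrist_force: [0.3, -0.2, 0.6]
grip_width: 0.0855
```

```bash
python3 go.py .418 -.339 .405 25
```

```text
now [ 0.4229 -0.2788  0.4019] [-179.73    0.19   38.81] F [ 0.3 -0.2  0.6] w 0.0855 t 18.95
shift [-0.0416  0.0438 -0.0032] turn [-0.004  0.004  0.241]
```

Request:
move_arm:
  moves: "-0.021 0.022 0 -0.002 0.002 0.12 1;-0.042 0.044 -0.003 -0.004 0.004 0.241 1;-0.042 0.044 -0.003 -0.004 0.004 0.241 1;-0.042 0.044 -0.003 -0.004 0.004 0.241 1"

```text
clock: 19.45
tool_pos: [0.4176, -0.3388, 0.4035]
tool_rot: [-3.138, 0.001, 0.437]
wrist_force: [0.1, 0.6, 0.4]
grip_width: 0.0852
```

```bash
python3 - <<'E'
from h import *
c=cam('wrist'); P=wcloud(c); tops(P,[('rnd',(.418,-.339),.122,.006),('cell',(.468,-.315),.048,.005)])
E
python3 go.py .418 -.339 .405 25 .418 -.339 .243 25
```

```text
rnd 1270 mean [ 0.4201 -0.339   0.1229] rect [ 419.5 -339.4] [35.  35.1] 21.9 circ [ 419.4 -339.4] 17.9
cell 1683 mean [ 0.4698 -0.3165  0.0489] rect [ 469.8 -316.8] [51.8 53.4] 25.1 circ [ 469.6 -317.2] 27.2
now [ 0.4177 -0.3385  0.4039] [-1.7985e+02  3.0000e-02  2.5090e+01] F [-0.6  0.6 -0.2] w 0.0849 t 19.5
shift [ 0.      0.0006 -0.0011] turn [-0.003  0.001  0.002]
shift [ 0.    -0.     0.162] turn [0. 0. 0.]
```

Request:
move_arm:
  moves: "0 0.0005 0.03 -0.002 0 0 1;0 0.0005 0.07 -0.002 0 0 1;0 0.0005 0.11 -0.002 0 0 1;0 0.0005 0.145 -0.002 0 0 1;0 0.0005 0.15 -0.002 0 0 1"

```text
clock: 20.12
tool_pos: [0.4172, -0.337, 0.2518]
tool_rot: [-3.136, 0.003, 0.44]
wrist_force: [0.2, 0.5, -0.1]
grip_width: 0.0857
```

```bash
python3 go.py .4182 -.339 .245 25
```

```text
now [ 0.4172 -0.337   0.2518] [-1.7967e+02  1.6000e-01  2.5190e+01] F [ 0.2  0.5 -0.1] w 0.0857 t 20.125
shift [0.0001 0.0023 0.0068] turn [-0.006  0.003  0.003]
```

Request:
move_arm:
  moves: "0 0.0023 0.004 -0.006 0.003 0 1;0 0.0023 0.007 -0.006 0.003 0 1;0 0.0023 0.007 -0.006 0.003 0 1"

```text
clock: 20.5
tool_pos: [0.4184, -0.3392, 0.2456]
tool_rot: [3.14, -0.001, 0.44]
wrist_force: [-0.4, 1.1, 1.1]
grip_width: 0.0852
```

Request:
move_arm:
  moves: "0 0 0 0 0 0 -1;0 0 0 0 0 0 -1;0 0 0 0 0 0 -1;0 0 0 0 0 0 -1;0 0 0 0 0 0 -1"

```text
clock: 21.12
tool_pos: [0.4185, -0.3393, 0.246]
tool_rot: [3.139, -0.001, 0.44]
wrist_force: [-0.2, -0.8, 4.9]
grip_width: 0.0353
```

```bash
python3 go.py .4182 -.339 .385 25 .46 .205 .385 25
```

```text
now [ 0.4185 -0.3393  0.246 ] [ 1.7986e+02 -7.0000e-02  2.5200e+01] F [-0.2 -0.8  4.9] w 0.0353 t 21.125
shift [ 1.00e-04 -0.00e+00 -1.39e-01] turn [ 0.002 -0.001  0.003]
shift [ 0.2678 -0.4754 -0.    ] turn [0. 0. 0.]
```

Request:
move_arm:
  moves: "0 0 -0.02 0 0 0 -1;0 0 -0.05 0 0 0 -1;0 0 -0.09 0 0 0 -1;0 0 -0.13 0 0 0 -1;0 0 -0.14 0 0 0 -1"

```text
clock: 21.75
tool_pos: [0.4183, -0.3392, 0.3874]
tool_rot: [3.136, -0.003, 0.44]
wrist_force: [0.8, 0.6, -4.5]
grip_width: 0.0345
```

Request:
move_arm:
  moves: "0.012 -0.022 0 0 0 0 -1;0.034 -0.061 0 0 0 0 -1;0.059 -0.105 0 0 0 0 -1;0.084 -0.148 0 0 0 0 -1;0.108 -0.192 0 0 0 0 -1"

```text
clock: 22.38
tool_pos: [0.4337, -0.1178, 0.3844]
tool_rot: [3.139, 0.0, 0.439]
wrist_force: [0.7, 0.1, -3.5]
grip_width: 0.0347
```

Request:
move_arm:
  moves: "0.025 -0.044 0 0 0 0 -1;0.049 -0.087 0 0 0 0 -1;0.074 -0.131 0 0 0 0 -1;0.098 -0.174 0 0 0 0 -1;0.113 -0.2 0 0 0 0 -1"

```text
clock: 23.0
tool_pos: [0.4502, 0.1132, 0.3817]
tool_rot: [3.14, 0.004, 0.441]
wrist_force: [0.5, -0.1, -3.7]
grip_width: 0.0346
```

```bash
python3 go.py .46 .205 .385 25
```

```text
now [0.4502 0.1132 0.3817] [179.94   0.25  25.28] F [ 0.5 -0.1 -3.7] w 0.0346 t 23.0
shift [ 0.048  -0.0788 -0.0036] turn [0.001 0.004 0.005]
```

Request:
move_arm:
  moves: "0.02 -0.035 0 0 0 0 -1;0.04 -0.066 0 0 0.004 0 -1;0.048 -0.079 0 0 0.004 0 -1;0.048 -0.079 0 0 0.004 0 -1"

```text
clock: 23.5
tool_pos: [0.4596, 0.2054, 0.3798]
tool_rot: [3.14, 0.004, 0.443]
wrist_force: [0.1, -0.4, -4.7]
grip_width: 0.0351
```

Request:
move_arm:
  moves: "0 0 0.03 0 0 0 -1;0 0 0.07 0 0 0 -1;0 0 0.11 0 0 0 -1;0 0 0.13 0 0 0 -1;0 0 0.136 0 0 0 -1"

```text
clock: 24.12
tool_pos: [0.4587, 0.2036, 0.2424]
tool_rot: [3.14, 0.008, 0.442]
wrist_force: [-0.8, -0.7, -3.6]
grip_width: 0.0343
```

```bash
python3 go.py .46 .205 .238 25.2
```

```text
now [0.4587 0.2036 0.2424] [179.9    0.45  25.3 ] F [-0.8 -0.7 -3.6] w 0.0343 t 24.125
shift [ 0.0018 -0.0007  0.0043] turn [0.002 0.008 0.002]
```

Request:
move_arm:
  moves: "0.001 0 0.002 0.002 0.008 0 -1;0.001 0 0.003 0.002 0.008 0 -1;0.001 0 0.004 0.002 0.008 0 -1;0.001 0 0.005 0.002 0.008 0 -1;0.001 0 0.006 0.002 0.008 0 -1"

```text
clock: 24.75
tool_pos: [0.4598, 0.2042, 0.238]
tool_rot: [-3.141, -0.002, 0.442]
wrist_force: [-3.5, -1.5, 13.1]
grip_width: 0.0346
```

Request:
move_arm:
  moves: "0 0 -0.001 0 0 0 0;0 0 -0.001 0 0 0 1;0 0 -0.001 0 0 0 1;0 0 -0.001 0 0 0 1;0 0 -0.03 0 0 0 1"

```text
clock: 25.38
tool_pos: [0.4591, 0.2039, 0.2665]
tool_rot: [-3.141, 0.004, 0.442]
wrist_force: [-0.1, -0.5, -0.5]
grip_width: 0.0856
```

Request:
move_arm:
  moves: "0 0 -0.04 0 0 0 1;0 0 -0.08 0 0 0 1;0 0 -0.12 0 0 0 1;0 0 -0.15 0 0 0 1;0 0 -0.16 0 0 0 1"

```text
clock: 26.0
tool_pos: [0.4597, 0.2041, 0.4281]
tool_rot: [-3.141, 0.0, 0.442]
wrist_force: [-0.6, -1.3, -0.3]
grip_width: 0.0852
```

```bash
python3 - <<'E'
from h import *
c=cam('wrist','w4.png'); P=wcloud(c); tops(P,[('hex',(.479,.37),.102,.006),('sq',(.50,.284),.108,.006),('rnd',(.46,.204),.114,.006)])
E
python3 go.py .468 -.316 .405 56; python3 go.py .45 -.07 .405 45
```

```text
hex 860 mean [0.4813 0.3696 0.1028] rect [480.9 370.7] [38.8 34.5] 89.0 circ [480.7 371. ] 19.7
sq 1048 mean [0.5017 0.2832 0.1088] rect [501.3 283.8] [32.1 32.6] 51.0 circ [501.6 283.7] 22.0
rnd 1017 mean [0.4615 0.205  0.1149] rect [460.8 204.6] [35.1 34.8] 44.2 circ [460.8 204.4] 18.1
now [0.4598 0.2041 0.4282] [-1.7999e+02  3.0000e-02  2.5310e+01] F [0.4 0.5 0.8] w 0.0854 t 26.05
shift [-0.2149  0.4737  0.0232] turn [-0.     0.001 -0.536]
now [0.4598 0.2041 0.4282] [-1.7999e+02  3.0000e-02  2.5310e+01] F [0.4 0.5 0.8] w 0.0854 t 26.05
shift [-0.126   0.2436  0.0232] turn [-0.     0.001 -0.344]
```

View pics/w4.png

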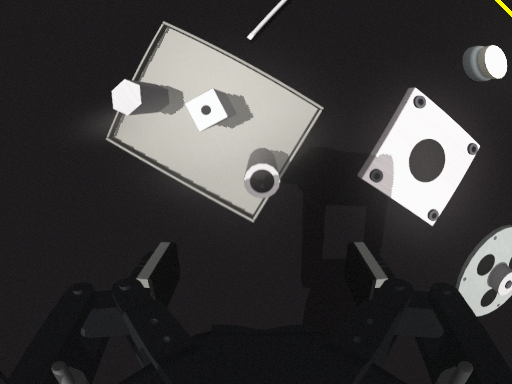

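All three columns stand in the tray: hex (126,97), square (206,110) and round (262,180). The pad is at (427,160). Now the load cell, keeping yaw 25°.

Request:
move_arm:
  moves: "-0.02 0.044 0 0 0 0 1;-0.043 0.095 0 0 0 0 1;-0.067 0.148 0.01 0 0 0 1;-0.09 0.2 0.02 0 0 0 1;-0.115 0.254 0.023 0 0 0 1"

```text
clock: 26.68
tool_pos: [0.4638, -0.0763, 0.403]
tool_rot: [-3.139, 0.004, 0.442]
wrist_force: [0.8, -0.2, 1.7]
grip_width: 0.0856
```

Request:
move_arm:
  moves: "-0.025 0.055 0 0 0 0 1;-0.05 0.11 0 0 0 0 1;-0.075 0.165 0 0 0 0 1;-0.1 0.22 0 0 0 0 1;-0.1 0.22 0 0 0 0 1"

```text
clock: 27.3
tool_pos: [0.4671, -0.3214, 0.4002]
tool_rot: [-3.137, 0.006, 0.437]
wrist_force: [-0.1, 0.5, -0.2]
grip_width: 0.0854
```

```bash
python3 - <<'E'
from h import *
c=cam('wrist'); P=wcloud(c); tops(P,[('cell',(.468,-.315),.048,.005),('button',(.468,-.315),.054,.003)])
E
python3 go.py .4684 -.3165 .405 25.2 .4684 -.3165 .195 25.2
```

```text
cell 1650 mean [ 0.4703 -0.3158  0.0489] rect [ 470.1 -316.3] [52.8 53.5] 25.1 circ [ 469.6 -316.3] 27.1
button 205 mean [ 0.4697 -0.3161  0.0541] rect [ 469.1 -316.3] [17.1 16.4] 25.2 circ [ 469.3 -316.6] 9.1
now [ 0.4671 -0.3194  0.4004] [-179.64    0.3    25.15] F [ 0.1  0.4 -0.7] w 0.0854 t 27.35
shift [ 0.0024 -0.0021 -0.0046] turn [-0.006  0.005 -0.001]
shift [ 0.   -0.    0.21] turn [0. 0. 0.]
```

Request:
move_arm:
  moves: "0.0024 -0.002 0.04 -0.006 0.005 0 1;0.0024 -0.002 0.09 -0.006 0.005 0 1;0.0024 -0.002 0.14 -0.006 0.005 0 1;0.0024 -0.002 0.18 -0.006 0.005 0 1;0.0024 -0.002 0.195 -0.006 0.005 0 1"

```text
clock: 27.98
tool_pos: [0.4661, -0.3137, 0.2028]
tool_rot: [-3.136, 0.003, 0.441]
wrist_force: [-0.6, -0.6, -0.1]
grip_width: 0.0854
```

```bash
python3 go.py .4684 -.3165 .191 25.2
```

```text
now [ 0.4661 -0.3137  0.2028] [-179.66    0.18   25.24] F [-0.6 -0.6 -0.1] w 0.0854 t 27.975
shift [0.0009 0.0035 0.0118] turn [-0.006  0.003  0.001]
```

Request:
move_arm:
  moves: "0.001 0.0035 0.004 -0.006 0.003 0 1;0.001 0.0035 0.011 -0.006 0.003 0 1;0.001 0.0035 0.012 -0.006 0.003 0 1"

```text
clock: 28.35
tool_pos: [0.4687, -0.3165, 0.1914]
tool_rot: [3.14, -0.001, 0.441]
wrist_force: [-0.3, -0.3, 0.5]
grip_width: 0.0857
```

Request:
move_arm:
  moves: "0 0 0 0 0 0 -1;0 0 0 0 0 0 -1;0 0 0 0 0 0 -1;0 0 0 0 0 0 -1"

```text
clock: 28.85
tool_pos: [0.4689, -0.3167, 0.1925]
tool_rot: [3.139, -0.001, 0.44]
wrist_force: [-0.4, 1.3, 6.1]
grip_width: 0.0519
```

Request:
move_arm:
  moves: "0 0 -0.015 0 0 0 -1;0 0 -0.045 0 0 0 -1;0 0 -0.085 0 0 0 -1;0 0 -0.13 0 0 0 -1;0 0 -0.14 0 0 0 -1"

```text
clock: 29.48
tool_pos: [0.4689, -0.3167, 0.3359]
tool_rot: [3.133, -0.005, 0.44]
wrist_force: [0.6, -0.4, -3.4]
grip_width: 0.0525
```

```bash
python3 go.py .566 -.0045 .33 25.2
```

```text
now [ 0.4689 -0.3167  0.3359] [179.52  -0.27  25.23] F [ 0.6 -0.4 -3.4] w 0.0525 t 29.475
shift [ 0.2209 -0.2411  0.0049] turn [ 0.008 -0.005  0.001]
```

Request:
move_arm:
  moves: "0.015 -0.016 0 0 0 0 -1;0.045 -0.049 0 0 0 0 -1;0.08 -0.087 0 0.008 -0.005 0 -1;0.11 -0.12 0 0.008 -0.005 0 -1;0.135 -0.147 0 0.008 -0.005 0 -1"

```text
clock: 30.1
tool_pos: [0.5281, -0.1244, 0.3337]
tool_rot: [-3.14, 0.003, 0.441]
wrist_force: [-0.2, 0.0, -2.5]
grip_width: 0.0525
```

Request:
move_arm:
  moves: "0 0 0 0 0 0 -1;0 0 0 0 0 0 -1"

```text
clock: 30.35
tool_pos: [0.5277, -0.1244, 0.3325]
tool_rot: [-3.138, 0.005, 0.442]
wrist_force: [-0.3, 0.4, -4.4]
grip_width: 0.0525
```

```bash
python3 - <<'E'
from h import *
c=cam('wrist','w5.png'); P=wcloud(c); g=cv2.cvtColor(c['pixels'],cv2.COLOR_BGR2GRAY)
near=(np.hypot(P[...,0]-.566,P[...,1]+.0045)<.045)&(abs(P[...,2]-.022)<.006)
m=(near&(g<90)).astype(np.uint8); k,l,st,_=cv2.connectedComponentsWithStats(m); i=1+st[1:,4].argmax(); p=P[l==i]
print('pad',st[i],p.mean(0),cv2.minEnclosingCircle((p[:,:2]*1000).astype(np.float32)),cv2.minAreaRect((p[:,:2]*1000).astype(np.float32)))
pl=(np.hypot(P[...,0]-.566,P[...,1]+.0045)<.12)&(abs(P[...,2]-.022)<.005); q=P[pl]; print('plate',cv2.minAreaRect((q[:,:2]*1000).astype(np.float32)))
t=cam('top','t2.png');g=cv2.cvtColor(t['pixels'],cv2.COLOR_BGR2GRAY)
E
python3 go.py .566 -.0045 .33 25.2
```

```text
pad [ 139   60   62   65 3048] [ 0.57058598 -0.00601173  0.02319262] ((569.9842529296875, -5.153566837310791), 31.7758846282959) ((570.3733520507812, -5.367412567138672), (62.848655700683594, 61.1546630859375), 74.71991729736328)
plate ((569.5455322265625, -5.3921051025390625), (150.59800720214844, 150.90713500976562), 85.69822692871094)
now [ 0.5277 -0.1252  0.3331] [-179.86    0.23   25.21] F [ 0.   0.1 -2.9] w 0.0524 t 30.45
shift [ 0.086  -0.0929  0.0029] turn [-0.002  0.004  0.   ]
```

View pics/w5.png

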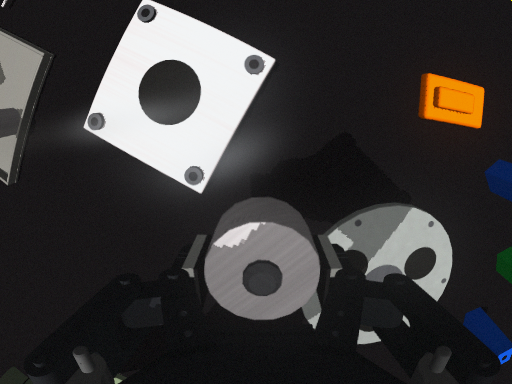

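The wrist picture shows the cell held level at (262,270) and the pad at (170,92). Wrist and top readings, each corrected for its bias, agree on the pad at (0.568, −0.005).

```bash
python3 go.py .5684 -.0053 .33 25.2
```

```text
now [ 0.5277 -0.1252  0.3331] [-179.86    0.23   25.21] F [ 0.   0.1 -2.9] w 0.0524 t 30.45
shift [ 0.0879 -0.0911  0.0029] turn [-0.002  0.004  0.   ]
```

Request:
move_arm:
  moves: "0.02 -0.02 0 0 0 0 -1;0.05 -0.052 0 -0.002 0.004 0 -1;0.075 -0.078 0 -0.002 0.004 0 -1;0.088 -0.091 0 -0.002 0.004 0 -1;0.088 -0.091 0 -0.002 0.004 0 -1"

```text
clock: 31.08
tool_pos: [0.5688, -0.0053, 0.3327]
tool_rot: [-3.142, 0.001, 0.441]
wrist_force: [0.9, -0.6, -2.6]
grip_width: 0.0527
```

Request:
move_arm:
  moves: "0 0 0.03 0 0 0 -1;0 0 0.06 0 0 0 -1;0 0 0.09 0 0 0 -1;0 0 0.11 0 0 0 -1;0 0 0.115 0 0 0 -1"

```text
clock: 31.7
tool_pos: [0.5681, -0.0067, 0.2164]
tool_rot: [-3.141, 0.004, 0.44]
wrist_force: [0.6, -0.0, -2.5]
grip_width: 0.0528
```

```bash
python3 go.py .5684 -.0053 .2025 25.2
```

```text
now [ 0.5681 -0.0067  0.2164] [-179.94    0.21   25.18] F [ 0.6 -0.  -2.5] w 0.0528 t 31.7
shift [ 0.0009 -0.0011  0.0139] turn [-0.001  0.004 -0.   ]
```

Request:
move_arm:
  moves: "0.001 -0.001 0.004 -0.001 0.004 0 -1;0.001 -0.001 0.008 -0.001 0.004 0 -1;0.001 -0.001 0.011 -0.001 0.004 0 -1;0.001 -0.001 0.012 -0.001 0.004 0 -1;0.001 -0.001 0.0125 -0.001 0.004 0 -1"

```text
clock: 32.33
tool_pos: [0.5686, -0.0053, 0.2041]
tool_rot: [3.141, -0.001, 0.44]
wrist_force: [-0.7, 0.6, -3.5]
grip_width: 0.0522
```

```bash
python3 go.py .5684 -.0053 .2025 25.2
```

```text
now [ 0.5686 -0.0053  0.2041] [ 1.7999e+02 -4.0000e-02  2.5190e+01] F [-0.7  0.6 -3.5] w 0.0522 t 32.325
shift [-0.0001 -0.0001  0.0016] turn [ 0.    -0.001 -0.   ]
```

Request:
move_arm:
  moves: "0 0 0.0008 0 0 0 -1;0 0 0.0014 0 0 0 -1;0 0 0.002 0 0 0 -1"

```text
clock: 32.7
tool_pos: [0.5686, -0.0053, 0.2025]
tool_rot: [3.141, -0.001, 0.44]
wrist_force: [-1.2, 0.5, 3.7]
grip_width: 0.0529
```

Request:
move_arm:
  moves: "0 0 0 0 0 0 0.5;0 0 0 0 0 0 1;0 0 0 0 0 0 1;0 0 0 0 0 0 1;0 0 -0.02 0 0 0 1"

```text
clock: 33.33
tool_pos: [0.568, -0.0053, 0.2214]
tool_rot: [-3.14, 0.002, 0.44]
wrist_force: [1.2, -0.0, 0.3]
grip_width: 0.0854
```

Request:
move_arm:
  moves: "0 0 -0.04 0 0 0 1;0 0 -0.1 0 0 0 1;0 0 -0.15 0 0 0 1;0 0 -0.19 0 0 0 1;0 0 -0.195 0 0 0 1"

```text
clock: 33.95
tool_pos: [0.5688, -0.0053, 0.4199]
tool_rot: [3.14, -0.004, 0.44]
wrist_force: [0.3, -0.1, -0.7]
grip_width: 0.0853
```

```bash
python3 - <<'E'
from h import *
c=cam('wrist','w6.png'); P=wcloud(c); tops(P,[('cell',(.568,-.005),.058,.005),('button',(.568,-.005),.064,.003)])
g=cv2.cvtColor(c['pixels'],cv2.COLOR_BGR2GRAY)
q=P[(np.hypot(P[...,0]-.566,P[...,1]+.0045)<.12)&(abs(P[...,2]-.022)<.005)]; print('plate',cv2.minAreaRect((q[:,:2]*1000).astype(np.float32)))
E
python3 go.py .4598 .2042 .40 25.2
```

```text
cell 1549 mean [ 0.57   -0.0047  0.0589] rect [569.3  -5.2] [53.1 52.9] 24.7 circ [569.2  -5.2] 27.1
button 185 mean [ 0.5694 -0.005   0.0641] rect [569.1  -5.3] [16.3 15.9] 25.6 circ [569.   -5.1] 8.9
plate ((569.457275390625, -4.8267974853515625), (151.02540588378906, 151.4398956298828), 85.74508666992188)
now [ 0.5685 -0.0053  0.4184] [ 1.7999e+02 -6.0000e-02  2.5190e+01] F [ 0.8  0.1 -1.1] w 0.0854 t 34.0
shift [-0.0093 -0.2359  0.0183] turn [ 0.    -0.001 -0.   ]
```

View pics/w6.png

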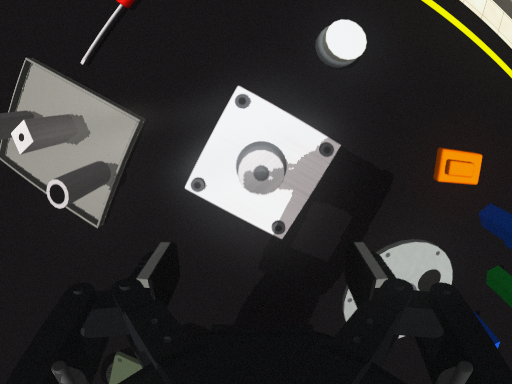

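The cell stands level and centred on the pad to within 0.5 mm: cell (569.2, −5.2) against plate centre (569.5, −4.8). Now the round column goes back first.

Request:
move_arm:
  moves: "-0.002 -0.045 0 0 0 0 1;-0.004 -0.1 0 0 0 0 1;-0.006 -0.155 0 0 0 0 1;-0.008 -0.21 0 0 0 0 1;-0.009 -0.236 0 0 0 0 1"

```text
clock: 34.62
tool_pos: [0.4583, 0.2062, 0.4164]
tool_rot: [-3.141, 0.003, 0.442]
wrist_force: [0.8, -0.5, 0.8]
grip_width: 0.0853
```

```bash
python3 go.py .4598 .2042 .418 25.2 .4598 .2042 .238 25.2
```

```text
now [0.4583 0.2062 0.4164] [-1.7998e+02  1.7000e-01  2.5320e+01] F [ 0.8 -0.5  0.8] w 0.0853 t 34.625
shift [ 0.0005  0.0025 -0.0016] turn [-0.     0.003  0.002]
shift [ 0.   -0.    0.18] turn [0. 0. 0.]
```

Request:
move_arm:
  moves: "0 0.002 0.01 0 0.003 0 1;0 0.002 0.05 0 0.003 0 1;0 0.002 0.095 0 0.003 0 1;0 0.002 0.14 0 0.003 0 1;0 0.002 0.165 0 0.003 0 1"

```text
clock: 35.25
tool_pos: [0.4577, 0.2025, 0.2474]
tool_rot: [-3.141, 0.007, 0.441]
wrist_force: [0.1, -0.8, 0.3]
grip_width: 0.0852
```

```bash
python3 go.py .4598 .2042 .238 25.3
```

```text
now [0.4577 0.2025 0.2474] [-179.99    0.38   25.27] F [ 0.1 -0.8  0.3] w 0.0852 t 35.25
shift [ 0.0027 -0.0006  0.0094] turn [-0.     0.007 -0.001]
```

Request:
move_arm:
  moves: "0.0027 -0.0006 0.005 0 0.007 0 1;0.0027 -0.0006 0.009 0 0.007 0 1;0.0027 -0.0006 0.0095 0 0.007 0 1"

```text
clock: 35.62
tool_pos: [0.4602, 0.204, 0.2383]
tool_rot: [-3.142, -0.001, 0.441]
wrist_force: [0.4, 0.2, 0.0]
grip_width: 0.0853
```

Request:
move_arm:
  moves: "0 0 0 0 0 0 -1;0 0 0 0 0 0 -1;0 0 0 0 0 0 -1;0 0 0 0 0 0 -1;0 0 0 0 0 0 -1"

```text
clock: 36.25
tool_pos: [0.4603, 0.2042, 0.239]
tool_rot: [-3.141, -0.002, 0.441]
wrist_force: [-0.3, 0.7, 6.4]
grip_width: 0.0347
```

```bash
python3 go.py .46 .2042 .38 25.2 .4185 -.3393 .38 25.2
```

```text
now [0.4603 0.2042 0.239 ] [-1.7999e+02 -1.4000e-01  2.5250e+01] F [-0.3  0.7  6.4] w 0.0347 t 36.25
shift [ 1.00e-04 -1.00e-04 -1.41e-01] turn [-0.    -0.002  0.001]
shift [-0.269   0.4741  0.    ] turn [0. 0. 0.]
```

Request:
move_arm:
  moves: "0 0 -0.02 0 0 0 -1;0 0 -0.05 0 0 0 -1;0 0 -0.09 0 0 0 -1;0 0 -0.13 0 0 0 -1;0 0 -0.14 0 0 0 -1"

```text
clock: 36.88
tool_pos: [0.4602, 0.2041, 0.3805]
tool_rot: [3.142, -0.006, 0.441]
wrist_force: [-0.4, 0.8, -3.8]
grip_width: 0.0348
```

Request:
move_arm:
  moves: "-0.012 0.022 0 0 0 0 -1;-0.035 0.061 0 0 0 0 -1;-0.059 0.105 0 0 0 0 -1;-0.084 0.148 0 0 0 0 -1;-0.109 0.192 0 0 0 0 -1"

```text
clock: 37.5
tool_pos: [0.4427, -0.0175, 0.3778]
tool_rot: [-3.14, -0.003, 0.441]
wrist_force: [0.8, -0.5, -3.7]
grip_width: 0.0348
```

Request:
move_arm:
  moves: "-0.025 0.044 0 0 0 0 -1;-0.05 0.088 0 0 0 0 -1;-0.075 0.132 0 0 0 0 -1;-0.1 0.176 0 0 0 0 -1;-0.12 0.212 0 0 0 0 -1"

```text
clock: 38.12
tool_pos: [0.4238, -0.2621, 0.3747]
tool_rot: [-3.137, -0.0, 0.44]
wrist_force: [1.4, 0.3, -4.5]
grip_width: 0.035
```

```bash
python3 go.py .4186 -.3393 .38 25.2
```

```text
now [ 0.4238 -0.2621  0.3747] [-1.7971e+02 -2.0000e-02  2.5220e+01] F [ 1.4  0.3 -4.5] w 0.035 t 38.125
shift [-0.0376  0.0676 -0.0056] turn [-0.005 -0.     0.   ]
```

Request:
move_arm:
  moves: "-0.018 0.033 0 0 0 0 -1;-0.03 0.055 0 -0.005 0 0 -1;-0.038 0.068 0 -0.005 0 0 -1;-0.038 0.068 0 -0.005 0 0 -1"

```text
clock: 38.62
tool_pos: [0.4182, -0.3401, 0.373]
tool_rot: [-3.139, 0.0, 0.439]
wrist_force: [-0.6, 1.7, -5.7]
grip_width: 0.0349
```

Request:
move_arm:
  moves: "0 0 0.03 0 0 0 -1;0 0 0.06 0 0 0 -1;0 0 0.09 0 0 0 -1;0 0 0.11 0 0 0 -1;0 0 0.115 0 0 0 -1"

```text
clock: 39.25
tool_pos: [0.4178, -0.3384, 0.2566]
tool_rot: [-3.135, 0.002, 0.44]
wrist_force: [0.7, -0.4, -3.4]
grip_width: 0.0351
```

```bash
python3 go.py .4186 -.3393 .247 25.2
```

```text
now [ 0.4178 -0.3384  0.2566] [-1.7964e+02  1.0000e-01  2.5220e+01] F [ 0.7 -0.4 -3.4] w 0.0351 t 39.25
shift [0.0004 0.0012 0.0096] turn [-0.006  0.002  0.   ]
```

Request:
move_arm:
  moves: "0.0004 0.0012 0.003 -0.006 0.002 0 -1;0.0004 0.0012 0.006 -0.006 0.002 0 -1;0.0004 0.0012 0.008 -0.006 0.002 0 -1;0.0004 0.0012 0.0085 -0.006 0.002 0 -1"

```text
clock: 39.75
tool_pos: [0.4187, -0.3393, 0.2484]
tool_rot: [3.141, -0.001, 0.44]
wrist_force: [-0.5, 0.4, -3.9]
grip_width: 0.0351
```

```bash
python3 go.py .4186 -.3393 .247 25.2
```

```text
now [ 0.4187 -0.3393  0.2484] [ 1.7999e+02 -3.0000e-02  2.5210e+01] F [-0.5  0.4 -3.9] w 0.0351 t 39.75
shift [-0.     -0.      0.0014] turn [ 0.    -0.001  0.   ]
```

Request:
move_arm:
  moves: "0 0 0.0008 0 0 0 -1;0 0 0.0014 0 0 0 -1;0 0 0.002 0 0 0 -1"

```text
clock: 40.12
tool_pos: [0.4187, -0.3394, 0.247]
tool_rot: [3.141, -0.001, 0.44]
wrist_force: [-2.4, 0.9, 4.2]
grip_width: 0.0346
```

Request:
move_arm:
  moves: "0 0 0 0 0 0 0;0 0 0 0 0 0 1;0 0 0 0 0 0 1;0 0 0 0 0 0 1;0 0 -0.03 0 0 0 1"

```text
clock: 40.75
tool_pos: [0.4181, -0.3389, 0.2754]
tool_rot: [-3.137, 0.002, 0.44]
wrist_force: [1.1, -0.4, 0.3]
grip_width: 0.0854
```

Request:
move_arm:
  moves: "0 0 -0.04 0 0 0 1;0 0 -0.08 0 0 0 1;0 0 -0.12 0 0 0 1;0 0 -0.14 0 0 0 1;0 0 -0.14 0 0 0 1"

```text
clock: 41.38
tool_pos: [0.4187, -0.3395, 0.4169]
tool_rot: [-3.141, 0.0, 0.44]
wrist_force: [-0.2, -0.1, 0.0]
grip_width: 0.0852
```

```bash
python3 - <<'E'
from h import *
c=cam('wrist'); P=wcloud(c); tops(P,[('rnd',(.418,-.339),.122,.006)])
E
python3 go.py .45 -.06 .41 80 .4996 .2838 .41 141.4
```

```text
rnd 1157 mean [ 0.4198 -0.3389  0.1229] rect [ 419.  -339.2] [35.  35.4] 72.0 circ [ 418.9 -339.2] 18.0
now [ 0.4184 -0.3393  0.4154] [-1.7977e+02  7.0000e-02  2.5210e+01] F [ 0.2 -0.5 -0.9] w 0.0853 t 41.425
shift [ 0.1475 -0.2392  0.0062] turn [-0.004 -0.001 -0.956]
shift [ 0.3472 -0.0109 -0.    ] turn [ 0.     0.    -1.072]
```

The round column is back at (419.0, −339.2), having started at (419.4, −339.4). Next the square.

Request:
move_arm:
  moves: "0.025 -0.04 0 0 0 -0.18 1;0.055 -0.09 0 0 0 -0.36 1;0.085 -0.14 0 0 0 -0.54 1;0.115 -0.19 0 0 0 -0.72 1;0.147 -0.239 0 0 0 -0.9 1"

```text
clock: 42.05
tool_pos: [0.4492, -0.0586, 0.4145]
tool_rot: [-3.135, -0.002, 1.345]
wrist_force: [0.4, -0.1, 0.3]
grip_width: 0.0853
```

```bash
python3 go.py .4996 .2838 .41 141.4
```

```text
now [ 0.4492 -0.0586  0.4145] [-1.7964e+02 -1.2000e-01  7.7090e+01] F [ 0.4 -0.1  0.3] w 0.0853 t 42.05
shift [ 0.345  -0.0273  0.0055] turn [-0.004 -0.005 -1.122]
```

Request:
move_arm:
  moves: "0.06 -0.005 0 0 0 -0.18 1;0.12 -0.01 0 0 0 -0.36 1;0.18 -0.014 0 0 0 -0.54 1;0.24 -0.019 0 0 0 -0.72 1;0.3 -0.024 0 0 0 -0.9 1"

```text
clock: 42.68
tool_pos: [0.4926, 0.2411, 0.4135]
tool_rot: [-3.136, -0.007, 2.252]
wrist_force: [0.6, -0.7, 0.5]
grip_width: 0.0853
```

```bash
python3 go.py .4996 .2838 .41 141.4
```

```text
now [0.4926 0.2411 0.4135] [-179.71   -0.38  129.01] F [ 0.6 -0.7  0.5] w 0.0853 t 42.675
shift [0.0287 0.0323 0.0035] turn [-0.004 -0.007 -0.216]
```

Request:
move_arm:
  moves: "0.015 0.016 0 -0.004 -0.007 -0.12 1;0.0287 0.0323 0.003 -0.004 -0.007 -0.216 1;0.0287 0.0323 0.003 -0.004 -0.007 -0.216 1"

```text
clock: 43.05
tool_pos: [0.4994, 0.2847, 0.4082]
tool_rot: [-3.137, -0.002, 2.469]
wrist_force: [-0.4, -0.4, -1.0]
grip_width: 0.0859
```

```bash
python3 go.py .4996 .2838 .41 141.4 .4996 .2838 .23 141.4
```

```text
now [0.4994 0.2847 0.4082] [-1.7976e+02 -1.0000e-01  1.4144e+02] F [-0.4 -0.4 -1. ] w 0.0859 t 43.05
shift [-0.0007 -0.0006 -0.0018] turn [-0.004 -0.002  0.001]
shift [ 0.   -0.    0.18] turn [0. 0. 0.]
```

Request:
move_arm:
  moves: "0 0 0.03 -0.004 -0.002 0 1;0 0.001 0.075 -0.004 -0.002 0 1;0 0.001 0.12 -0.004 -0.002 0 1;0 0.001 0.155 -0.004 -0.002 0 1;0 0.001 0.17 -0.004 -0.002 0 1"

```text
clock: 43.68
tool_pos: [0.4985, 0.2837, 0.2358]
tool_rot: [-3.137, -0.002, 2.466]
wrist_force: [1.2, 0.0, 0.5]
grip_width: 0.0852
```

```bash
python3 go.py .4996 .2838 .23 141.4
```

```text
now [0.4985 0.2837 0.2358] [-1.7971e+02 -9.0000e-02  1.4131e+02] F [1.2 0.  0.5] w 0.0852 t 43.675
shift [-0.0008  0.0008  0.0058] turn [-0.005 -0.002 -0.001]
```

Request:
move_arm:
  moves: "-0.0008 0.0008 0.004 -0.005 -0.002 -0.001 1;-0.0008 0.0008 0.006 -0.005 -0.002 -0.001 1;-0.0008 0.0008 0.006 -0.005 -0.002 -0.001 1"

```text
clock: 44.05
tool_pos: [0.5, 0.2839, 0.2308]
tool_rot: [3.14, 0.001, 2.467]
wrist_force: [-0.1, -0.4, 0.7]
grip_width: 0.0851
```

Request:
move_arm:
  moves: "0 0 0 0 0 0 -1;0 0 0 0 0 0 -1;0 0 0 0 0 0 -1;0 0 0 0 0 0 -1;0 0 0 0 0 0 -1"

```text
clock: 44.68
tool_pos: [0.5001, 0.284, 0.2313]
tool_rot: [3.139, 0.002, 2.467]
wrist_force: [0.1, 0.5, 4.0]
grip_width: 0.0312
```

Request:
move_arm:
  moves: "0 0 -0.02 0 0 0 -1;0 0 -0.05 0 0 0 -1;0 0 -0.09 0 0 0 -1;0 0 -0.13 0 0 0 -1;0 0 -0.14 0 0 0 -1"

```text
clock: 45.3
tool_pos: [0.4999, 0.284, 0.373]
tool_rot: [3.136, 0.003, 2.467]
wrist_force: [-0.1, 0.4, -1.7]
grip_width: 0.0313
```

```bash
python3 go.py .5146 -.3469 .375 141.4
```

```text
now [0.4999 0.284  0.373 ] [1.7966e+02 1.7000e-01 1.4136e+02] F [-0.1  0.4 -1.7] w 0.0313 t 45.3
shift [-0.4054 -0.4836 -0.0037] turn [ 0.006  0.003 -0.001]
```

Request:
move_arm:
  moves: "-0.02 -0.024 0 0 0 0 -1;-0.05 -0.06 0 0 0 0 -1;-0.083 -0.099 -0.003 0 0 0 -1;-0.115 -0.138 -0.003 0 0 0 -1;-0.147 -0.176 -0.004 0.006 0.003 0 -1"

```text
clock: 45.92
tool_pos: [0.5041, 0.0531, 0.3742]
tool_rot: [-3.139, -0.003, 2.467]
wrist_force: [0.6, -0.1, -3.5]
grip_width: 0.0314
```

Request:
move_arm:
  moves: "-0.032 -0.038 0 0 0 0 -1;-0.064 -0.077 0 0 0 0 -1;-0.096 -0.115 0 0 0 0 -1;-0.128 -0.153 0 0 0 0 -1;-0.154 -0.184 0 0 0 0 -1"

```text
clock: 46.55
tool_pos: [0.5089, -0.1885, 0.372]
tool_rot: [-3.138, -0.007, 2.466]
wrist_force: [0.9, 0.4, -2.7]
grip_width: 0.0313
```

```bash
python3 go.py .5146 -.3469 .375 141.4
```

```text
now [ 0.5089 -0.1885  0.372 ] [-179.77   -0.38  141.31] F [ 0.9  0.4 -2.7] w 0.0313 t 46.55
shift [-0.1034 -0.1201 -0.0032] turn [-0.004 -0.007 -0.001]
```

Request:
move_arm:
  moves: "-0.032 -0.038 0 0 0 0 -1;-0.064 -0.075 -0.002 -0.004 -0.007 0 -1;-0.09 -0.105 -0.002 -0.004 -0.007 0 -1;-0.103 -0.12 -0.002 -0.004 -0.007 0 -1;-0.103 -0.12 -0.002 -0.004 -0.007 0 -1"

```text
clock: 47.18
tool_pos: [0.5142, -0.3471, 0.372]
tool_rot: [3.141, -0.003, 2.465]
wrist_force: [0.2, 0.1, -2.4]
grip_width: 0.0314
```

Request:
move_arm:
  moves: "0 0 0.03 0 0 0 -1;0 0 0.06 0 0 0 -1;0 0 0.09 0 0 0 -1;0 0 0.115 0 0 0 -1;0 0 0.12 0 0 0 -1"

```text
clock: 47.8
tool_pos: [0.5135, -0.3449, 0.25]
tool_rot: [3.141, -0.008, 2.466]
wrist_force: [0.2, 0.7, -3.0]
grip_width: 0.0319
```

```bash
python3 go.py .5146 -.3469 .2393 141.4
```

```text
now [ 0.5135 -0.3449  0.25  ] [179.98  -0.47 141.31] F [ 0.2  0.7 -3. ] w 0.0319 t 47.8
shift [-0.0022 -0.0009  0.0107] turn [ 0.    -0.008 -0.002]
```

Request:
move_arm:
  moves: "-0.002 -0.001 0.004 0 -0.008 -0.002 -1;-0.002 -0.001 0.007 0 -0.008 -0.002 -1;-0.002 -0.001 0.009 0 -0.008 -0.002 -1;-0.002 -0.001 0.0095 0 -0.008 -0.002 -1"

```text
clock: 48.3
tool_pos: [0.5144, -0.3469, 0.2408]
tool_rot: [3.141, 0.0, 2.468]
wrist_force: [0.1, -0.5, -3.3]
grip_width: 0.0314
```

```bash
python3 go.py .5146 -.3469 .2393 141.4
```

```text
now [ 0.5144 -0.3469  0.2408] [1.7997e+02 2.0000e-02 1.4142e+02] F [ 0.1 -0.5 -3.3] w 0.0314 t 48.3
shift [-0.0001  0.0002  0.0015] turn [0.001 0.    0.   ]
```

Request:
move_arm:
  moves: "0 0 0.0008 0 0 0 -1;0 0 0.0014 0 0 0 -1;0 0 0.002 0 0 0 -1"

```text
clock: 48.68
tool_pos: [0.5144, -0.347, 0.2393]
tool_rot: [3.141, 0.001, 2.468]
wrist_force: [-1.4, 1.4, 3.0]
grip_width: 0.0313
```

Request:
move_arm:
  moves: "0 0 0 0 0 0 0;0 0 0 0 0 0 1;0 0 0 0 0 0 1;0 0 0 0 0 0 1;0 0 -0.03 0 0 0 1"

```text
clock: 49.3
tool_pos: [0.5137, -0.3465, 0.2673]
tool_rot: [3.141, -0.005, 2.468]
wrist_force: [0.2, 0.7, -0.1]
grip_width: 0.0855
```

Request:
move_arm:
  moves: "0 0 -0.04 0 0 0 1;0 0 -0.09 0 0 0 1;0 0 -0.13 0 0 0 1;0 0 -0.15 0 0 0 1;0 0 -0.15 0 0 0 1"

```text
clock: 49.92
tool_pos: [0.5144, -0.3471, 0.4191]
tool_rot: [3.141, -0.001, 2.468]
wrist_force: [-0.1, 0.4, 0.8]
grip_width: 0.0856
```

```bash
python3 - <<'E'
from h import *
c=cam('wrist'); P=wcloud(c); tops(P,[('rnd',(.418,-.339),.122,.006),('sq',(.514,-.346),.116,.006)])
E
python3 go.py .4794 .3696 .41 89
```

```text
rnd 1203 mean [ 0.4198 -0.3388  0.1228] rect [ 419.5 -339.3] [35.5 34.7] 49.2 circ [ 419.4 -339.1] 18.1
sq 1146 mean [ 0.5147 -0.3471  0.1168] rect [ 515.3 -347.7] [31.8 31.9] 51.8 circ [ 515.4 -347.6] 22.0
now [ 0.5142 -0.347   0.4173] [179.99  -0.26 141.42] F [-0.5  0.7 -0.1] w 0.0854 t 49.975
shift [0.4741 0.5384 0.0096] turn [-0.002 -0.004  0.915]
```

The square is back within 0.5 mm. Last is the hex.

Request:
move_arm:
  moves: "0.03 0.034 0 0 0 0.1 1;0.068 0.077 0 0 0 0.25 1;0.107 0.121 0 0 0 0.4 1;0.146 0.165 0 0 0 0.55 1;0.185 0.209 0 0 0 0.7 1"

```text
clock: 50.6
tool_pos: [0.4993, -0.0664, 0.4164]
tool_rot: [-3.136, -0.005, 1.763]
wrist_force: [0.3, -0.7, 0.1]
grip_width: 0.0854
```

```bash
python3 go.py .4794 .3696 .41 89
```

```text
now [ 0.4993 -0.0664  0.4164] [-179.68   -0.27  101.  ] F [ 0.3 -0.7  0.1] w 0.0854 t 50.6
shift [0.4318 0.0637 0.0081] turn [-0.006 -0.004  0.209]
```

Request:
move_arm:
  moves: "0.058 0.009 0 0 0 0.05 1;0.116 0.017 0 0 0 0.1 1;0.174 0.026 0 0 0 0.15 1;0.232 0.034 0 -0.006 -0.004 0.209 1;0.29 0.043 0 -0.006 -0.004 0.209 1"

```text
clock: 51.22
tool_pos: [0.4855, 0.2282, 0.4158]
tool_rot: [-3.139, 0.001, 1.554]
wrist_force: [0.4, -0.3, 0.1]
grip_width: 0.0853
```

```bash
python3 go.py .4794 .3696 .41 89
```

```text
now [0.4855 0.2282 0.4158] [-1.7984e+02  8.0000e-02  8.9020e+01] F [ 0.4 -0.3  0.1] w 0.0853 t 51.225
shift [ 0.1412 -0.0085  0.0056] turn [-0.003  0.001  0.   ]
```

Request:
move_arm:
  moves: "0.055 -0.003 0 0 0 0 1;0.11 -0.007 0 -0.003 0.001 0 1;0.141 -0.0085 0.005 -0.003 0.001 0 1;0.141 -0.0085 0.005 -0.003 0.001 0 1"

```text
clock: 51.72
tool_pos: [0.4788, 0.3713, 0.4077]
tool_rot: [-3.138, 0.003, 1.557]
wrist_force: [-0.4, -0.4, -0.7]
grip_width: 0.0856
```

Request:
move_arm:
  moves: "0 0 0.03 0 0 0 1;0 0 0.075 0 0 0 1;0 0 0.12 0 0 0 1;0.001 0 0.155 0 0 0 1;0.001 0 0.17 0 0 0 1"

```text
clock: 52.35
tool_pos: [0.4776, 0.3701, 0.235]
tool_rot: [-3.134, 0.007, 1.556]
wrist_force: [-0.2, 0.3, 0.7]
grip_width: 0.0853
```

```bash
python3 go.py .4794 .3696 .2273 89
```

```text
now [0.4776 0.3701 0.235 ] [-179.55    0.38   89.14] F [-0.2  0.3  0.7] w 0.0853 t 52.35
shift [-0.0004  0.0018  0.0077] turn [-0.008  0.007  0.002]
```

Request:
move_arm:
  moves: "-0.0004 0.0018 0.004 -0.008 0.007 0.002 1;-0.0004 0.0018 0.007 -0.008 0.007 0.002 1;-0.0004 0.0018 0.0077 -0.008 0.007 0.002 1"

```text
clock: 52.72
tool_pos: [0.4797, 0.3697, 0.2283]
tool_rot: [3.14, -0.002, 1.554]
wrist_force: [-0.4, 1.1, -1.1]
grip_width: 0.0852
```

Request:
move_arm:
  moves: "0 0 0 0 0 0 -1;0 0 0 0 0 0 -1;0 0 0 0 0 0 -1;0 0 0 0 0 0 -1;0 0 0 0 0 0 -1"

```text
clock: 53.35
tool_pos: [0.4799, 0.3699, 0.2288]
tool_rot: [3.139, -0.002, 1.554]
wrist_force: [-0.4, 0.9, 4.3]
grip_width: 0.0335
```

Request:
move_arm:
  moves: "0 0 -0.02 0 0 0 -1;0 0 -0.05 0 0 0 -1;0 0 -0.09 0 0 0 -1;0 0 -0.13 0 0 0 -1;0 0 -0.14 0 0 0 -1"

```text
clock: 53.98
tool_pos: [0.4797, 0.3697, 0.3703]
tool_rot: [3.136, -0.004, 1.554]
wrist_force: [0.2, 0.3, -4.3]
grip_width: 0.0337
```

```bash
python3 go.py .4736 -.2616 .375 89
```

```text
now [0.4797 0.3697 0.3703] [179.7   -0.24  89.02] F [ 0.2  0.3 -4.3] w 0.0337 t 53.975
shift [-0.6313  0.0048 -0.0072] turn [ 0.005 -0.004  0.   ]
```

Request:
move_arm:
  moves: "-0.03 0 -0.003 0 0 0 -1;-0.075 0 -0.005 0 0 0 -1;-0.125 0.001 -0.007 0 0 0 -1;-0.175 0.001 -0.007 0.005 -0.004 0 -1;-0.225 0.002 -0.007 0.005 -0.004 0 -1"

```text
clock: 54.6
tool_pos: [0.477, 0.143, 0.3741]
tool_rot: [-3.138, 0.001, 1.554]
wrist_force: [0.5, -0.6, -4.1]
grip_width: 0.0335
```

Request:
move_arm:
  moves: "-0.05 0 0 0 0 0 -1;-0.1 0.001 0 0 0 0 -1;-0.15 0.001 0 0 0 0 -1;-0.2 0.002 0 0 0 0 -1;-0.245 0.002 0 0 0 0 -1"

```text
clock: 55.22
tool_pos: [0.4741, -0.1036, 0.3723]
tool_rot: [-3.134, 0.0, 1.554]
wrist_force: [0.3, 0.1, -3.7]
grip_width: 0.0335
```

```bash
python3 go.py .4738 -.2614 .375 89
```

```text
now [ 0.4741 -0.1036  0.3723] [-1.7956e+02  2.0000e-02  8.9020e+01] F [ 0.3  0.1 -3.7] w 0.0335 t 55.225
shift [-0.1578  0.0024 -0.0026] turn [-0.008  0.     0.   ]
```

Request:
move_arm:
  moves: "-0.05 0 0 0 0 0 -1;-0.1 0.001 0 0 0 0 -1;-0.14 0.002 -0.002 -0.008 0 0 -1;-0.158 0.0024 -0.002 -0.008 0 0 -1;-0.158 0.0024 -0.002 -0.008 0 0 -1"

```text
clock: 55.85
tool_pos: [0.4735, -0.2621, 0.3727]
tool_rot: [-3.139, -0.002, 1.552]
wrist_force: [-0.2, 0.7, -3.5]
grip_width: 0.0336
```

Request:
move_arm:
  moves: "0 0 0.03 0 0 0 -1;0 0 0.06 0 0 0 -1;0 0 0.09 0 0 0 -1;0 0 0.115 0 0 0 -1;0 0 0.12 0 0 0 -1"

```text
clock: 56.48
tool_pos: [0.4726, -0.26, 0.2507]
tool_rot: [-3.134, -0.005, 1.553]
wrist_force: [0.8, -0.0, -3.3]
grip_width: 0.0334
```

```bash
python3 go.py .4738 -.2614 .2368 89
```

```text
now [ 0.4726 -0.26    0.2507] [-179.59   -0.28   89.  ] F [ 0.8 -0.  -3.3] w 0.0334 t 56.475
shift [-0.0015  0.0013  0.0139] turn [-0.007 -0.005  0.   ]
```

Request:
move_arm:
  moves: "-0.0015 0.0013 0.005 -0.007 -0.005 0 -1;-0.0015 0.0013 0.009 -0.007 -0.005 0 -1;-0.0015 0.0013 0.012 -0.007 -0.005 0 -1;-0.0015 0.0013 0.0125 -0.007 -0.005 0 -1"

```text
clock: 56.98
tool_pos: [0.4738, -0.2615, 0.2384]
tool_rot: [3.141, 0.0, 1.553]
wrist_force: [0.3, -0.1, -3.9]
grip_width: 0.0328
```

```bash
python3 go.py .4738 -.2614 .2368 89
```

```text
now [ 0.4738 -0.2615  0.2384] [1.7999e+02 2.0000e-02 8.9000e+01] F [ 0.3 -0.1 -3.9] w 0.0328 t 56.975
shift [ 0.0001 -0.      0.0016] turn [ 0.  0. -0.]
```

Request:
move_arm:
  moves: "0 0 0.0008 0 0 0 -1;0 0 0.0014 0 0 0 -1;0 0 0.002 0 0 0 -1"

```text
clock: 57.35
tool_pos: [0.4738, -0.2616, 0.2368]
tool_rot: [3.141, 0.001, 1.553]
wrist_force: [-1.4, 0.3, 2.6]
grip_width: 0.033
```

Request:
move_arm:
  moves: "0 0 0 0 0 0 0;0 0 0 0 0 0 1;0 0 0 0 0 0 1;0 0 0 0 0 0 1;0 0 -0.03 0 0 0 1"

```text
clock: 57.98
tool_pos: [0.4732, -0.2612, 0.2652]
tool_rot: [-3.137, -0.002, 1.553]
wrist_force: [0.5, 0.0, 0.2]
grip_width: 0.0856
```

Request:
move_arm:
  moves: "0 0 -0.04 0 0 0 1;0 0 -0.09 0 0 0 1;0 0 -0.13 0 0 0 1;0 0 -0.15 0 0 0 1;0 0 -0.15 0 0 0 1"

```text
clock: 58.6
tool_pos: [0.4739, -0.2616, 0.4168]
tool_rot: [-3.141, -0.0, 1.553]
wrist_force: [-0.4, 0.3, 0.1]
grip_width: 0.0854
```

Run:
```python
from h import *
c=cam('wrist','w7.png'); P=wcloud(c); tops(P,[('hex',(.474,-.261),.110,.006),('sq',(.514,-.346),.116,.006),('rnd',(.418,-.339),.122,.006)])
cam('side','s2.png')
```

```text
hex 1098 mean [ 0.4742 -0.2602  0.111 ] rect [ 474.1 -260.8] [38.5 33.7] 89.2 circ [ 474.1 -260.9] 19.3
sq 868 mean [ 0.5147 -0.3454  0.1163] rect [ 515.  -346.9] [32.5 32.1] 52.1 circ [ 515.3 -346.8] 21.6
rnd 870 mean [ 0.4201 -0.3372  0.1225] rect [ 419.2 -338.6] [35.4 34.3] 53.5 circ [ 419.4 -339. ] 18.4
```

View pics/w7.png

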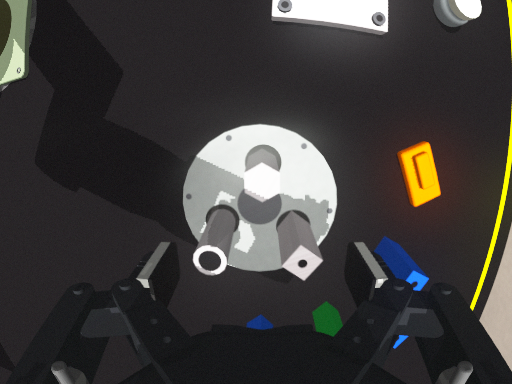

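View pics/s2.png

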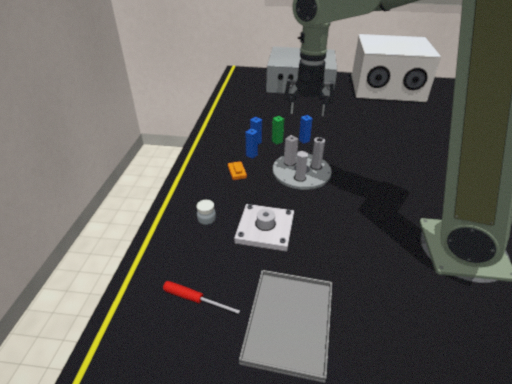

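The wrist view shows the hex (262,182), round (210,260) and square (303,262) upright on their dark spots. The side view shows the cell upright on the pad at (265,217), the tray empty and the bystanders untouched.

```bash
python3 -c "
from cell import hand_in; print(hand_in())"
```

```text
the job is handed in; nothing more can be done
None
```

The job is done and handed in at about 59 s on the robot's clock. I stood the hex, square and round columns in the tray, set the load cell on the press pad, then returned the round, square and hex columns to their own spots.

- **Columns:** in the last wrist-camera check all three stand upright on their spots. The round and square are within about 0.5 mm of where they started and the hex within about 1 mm.
- **Load cell:** it stands level and within about 0.5 mm of the pad centre. That was measured right after placing; the closing side view shows it still upright on the pad.
- **Bystanders:** the screwdriver, jar and clip look unmoved in the closing side view, and the gripper was clear of everything.
- **Forces:** the highest wrist force component I saw at the end of a move was about 13 N.

The one disagreement was that the wrist camera read about 1.3 mm high in x against the gripper's position, and the top camera about 1 mm low. I allowed for both, and no check failed.

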